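Square a flange plate into a corner stop and weigh it down with a tape roll

ROBOT

A 7-joint arm with a two-finger parallel gripper is mounted at the origin on the work surface. World frame = base frame: x ahead of the robot, y to its left, z up, the work surface at z = 0. Lengths are in mm, angles in rad, forces in N, time in s.
With the tool pointing down it reaches from about 400 to 875 mm from the base axis. Payload 4.4 kg.
Tool frame: the origin (TCP) lies at the very end of the fingers, on their centre line; the grasp point (between the pads) lies 19 mm behind it; z points along the fingers, y is the direction in which the jaws open and shut (so a half turn about z gives the same grasp; the last joint's range is limited). The gripper opens to 85 mm and grips with 20 to 120 N. Pads are 22 mm wide; open, the fingers measure 114 mm over their backs; the gripper's body (76 mm by 85 mm) begins 54 mm behind the grasp point. The pads swing forward as they close: fully open they stand 13 mm farther back than shut.
Start: joints at [-1.243, 0.628, 0.038, 1.517, -0.027, 0.996, -0.02], TCP at [249.383, 600.271, 231.313] pointing down, gripper open.
Joint ranges: [-3.06, 3.06], [-0.37, 2.12], [-1.25, 1.32], [0.18, 2.47], [-1.1, 4.24], [0.23, 1.98], [-2.94, 2.94]. Speed limits (rad/s): [2.57, 2.57, 3.14, 3.14, 3.14, 3.14, 3.14].

INTERFACE

Orientations are given as [roll, pitch, yaw] about the fixed x, y, z axes, in that order (R = Rz(yaw) Ry(pitch) Rx(roll)).
In Python, from cell import read_state, get_image, calibration, finish_job gives the robot as it stands. The module is installed in compiled form; this text tells all that it offers.
- The arm moves only by the tool apply_moves, never from a script. Its argument "increments" is a list of rows, each an object of numbers: "tx", "ty", "tz": the shift along the world's x, y, z in m; "rx", "ry", "rz": the turn, a rotation vector about the world's x, y, z in units of 5 degrees (1.0 is 5 degrees); "claw": the finger opening in m, from 0 to 0.0854. In form: [{"tx": .., "ty": .., "tz": .., "rx": .., "ry": .., "rz": .., "claw": ..}, ...]. A call has 1 to 12 rows; each row is the pose to reach, as a shift and turn from the pose commanded when the call began; what a row does not reach only later rows make up. A row lasts 1/10 s, in which the tool goes at most 50 mm and 8.59 degrees, less where a joint would pass 70% of its speed; a pose out of reach is approached as far as the arm can. A call with a gripper value outside its range is refused whole. The fingers move at their own pace and stop on an object; the grip force is fixed at half the most. Time passes only in rows, so rows that repeat a pose let the fingers close. It gives the time, the measured TCP pose, the force and the opening at its end, in the units of the state.
- read_state(): the state, without advancing time (a new reading comes with each control period).
- get_image(name): name is "scene" or "top" or "wrist"; returns the picture (480x640x3 uint8, red, green, blue); there is no depth.
- calibration(name): a dict with "camera_matrix" (3x3 intrinsics, pixels), "origin" and "attitude" of the camera in the world. Camera axes: x right, y up, looking along -z (the intrinsics and any distortion apply to the point x, -y, -z); pixel columns grow to the right and rows downward; lengths in mm; the calibration is good to about 2 mm. A picture is of the moment at which its call begins: read the wrist's pose just before it. calibration takes no time and is no camera call; for the wrist camera it gives the pose at the moment of the call.
- finish_job(): hands the job in, once; it reports no verdict.
The state is a dict: "clock": time; "qpos": joint angles; "qd": joint speeds; "tau": joint torques, N m; "eef_pos": TCP position; "tool_rot": TCP orientation; "force": force on the tool from outside, world axes, zero at the start; "torque": the same for the moment, N m; "width": finger opening in mm.
Only numpy, scipy, OpenCV 4.12 (cv2) and the standard library are available. Lean on these libraries where they do the work, as an engineer would, in place of code of your own. Each camera call takes 0.05 s, during which the arm holds its last target. There are 200 camera calls.

TASK

Slide the flange plate, bored end first, fully home into the corner of the heavy steel stop so that it lies flush against both rails; the stop only stands on the bench by its own weight, so press gently and do not shift it. Then draw the roll of foil tape off its leaning spindle and set it down gently, flat and centred in the marker-pen circle on the plate, as a weight, leaving the plate still flush. Leave the tape measure, the grinding disc and the pipe stub where they are.

Things in the scene. Friction and masses are not known exactly. Their poses are not given: they have to be found in the camera images.
- stop: L-shaped stop of steel bar 35 mm wide, 35 mm high, 2.8 kg, standing loose on the bench, z up. The back rail runs along its y (-100 to +110 mm), inner face at x = +50 mm; the side rail runs along its x (-50 to +50 mm), inner face at y = +75 mm; open towards -x and -y. Origin on the bench, 50 mm in from the back rail's face and 75 mm in from the side rail's
- stop_corner (a point): the inner corner of the stop at bench height, where the two inner faces meet; axes as the stop's
- plate: aluminium plate flat on the bench, 100 mm (its x) by 150 mm (its y), 10 mm thick, about 0.36 kg, with a 50 mm round through bore towards its +y end (25 mm of metal left to each long edge, 15 mm to the end) and a black pen circle on its solid -y half. Origin at the centre of its underside, z up. Its four dark dots are only marks
- plate_corner (a point): the plate's bottom corner at its +x, +y end (x 50, y 75 mm), which goes into the stop's inner corner; axes as the plate's
- plate_bore (a point): centre of the 50 mm bore at the plate's top face (plate x 0, y 35 mm)
- pen_circle (a point): centre of the black marker-pen circle (64 mm diameter) on the plate's top face (plate x 0, y -33 mm)
- holder: tape holder fixed to the bench: grey base 120 x 100 x 10 mm, a 30 mm square stem, and a leaning spindle, 20 mm diameter, 58 mm long above a round collar of 48 mm diameter. The spindle leans 0.44 rad (25 degrees) from vertical towards the holder's -x. Origin at the centre of the base's underside, z up
- spindle_foot (a point): centre of the collar's upper face, on the spindle's axis (holder x 30, y 0, z 55 mm); axes as the holder's, not tilted
- spindle_tip (a point): the free upper end of the spindle, on its axis (holder x 5.3, y 0, z 107.5 mm)
- roll: roll of aluminium foil tape on a cardboard core, 56 mm outside diameter, 26 mm bore, 48 mm high, about 0.35 kg, resting on the collar with the spindle through its bore (3 mm play all round). Origin at the centre of its lower end face, z along its axis, up and leaning like the spindle at the start
- tape_measure: yellow tape measure, 70 x 36 x 62 mm, a bystander; origin at the centre of its underside
- disc: grey grinding disc lying flat, 100 mm diameter, 6 mm thick, a bystander; origin at the centre of its underside
- pipe_stub: short steel exhaust pipe standing on end, 64 mm diameter, 75 mm high, a bystander; origin at the centre of its foot
There are look-alikes about, which are no part of the job. Leave any blue or purple look-alike of the roll alone.

How it is judged (in metres and radians):
On the way, in this order (a step that is already met when the one before it is completed fails the run):
1. the plate lies flush in the corner of the stop while the tape roll is still on its spindle (x of plate_corner in the frame of stop_corner between -0.0025 and 0.003 m and y of plate_corner in the frame of stop_corner between -0.0025 and 0.003 m and angle between the x axis of plate and the x axis of stop, either way round below 0.025 rad and angle between plate's own z axis and vertical below 0.03 rad and height (world z) of plate below 0.004 m and distance between roll and spindle_foot below 0.02 m), for 0.3 s.
2. the tape roll has been drawn off the spindle (distance between roll and spindle_foot above 0.075 m), for 0.1 s.
At the end, for the whole second after the job is handed in: Plate flat, its corner within 2.5 mm of both rails and square to them within 0.025 rad; roll flat on the plate (height within 3 mm, tilt under 0.05 rad), its axis within 8 mm of the pen circle's centre, released, at rest; stop's corner within 5 mm of its start (x of plate_corner in the frame of stop_corner between -0.0025 and 0.003 m and y of plate_corner in the frame of stop_corner between -0.0025 and 0.003 m and angle between the x axis of plate and the x axis of stop, either way round below 0.025 rad and angle between plate's own z axis and vertical below 0.03 rad and height (world z) of plate below 0.004 m and horizontal distance between roll and pen_circle below 0.008 m and angle between roll's own z axis and vertical below 0.05 rad and z of roll in the frame of pen_circle between -0.003 and 0.003 m and linear speed of each of roll, plate below 0.02 m/s and distance of stop_corner from where it was at the start of the episode below 0.005 m); the robot touches nothing.
It fails at once if the stop is shifted by more than 5 mm (distance of any of stop_corner, stop from where it was at the start of the episode above 0.005 m).
It fails at once if the roll is dropped: it falls faster than 0.5 m/s out of the fingers' hold (contact force between the fingers and roll below 0.1 N and linear speed of roll above 0.5 m/s).
It fails at once if a bystander (tape measure, grinding disc, pipe stub) is moved by more than 15 mm (distance of any of tape_measure, disc, pipe_stub from where it was at the start of the episode above 0.015 m).
It also fails if it takes over 72 s, if anything falls off the work surface, if the arm or the gripper's body presses on something with over 40 N, if the wrist force passes 120 N, or if a joint passes its speed limit or range.

## Working session

There is one attempt and no reset: what is moved stays moved. The work goes in short steps, Python scripts to look and compute and a tool call to move; the robot and the scene stay as the last step left them, time stands still between calls to the robot, and variables do not carry over. Pictures are saved under pics/ and viewed, about 8 in all and at most 12, crops included, and the job is handed in when it is done.

Besides the shell and the picture viewer there is one more tool, called after "Call:" as name(argument=value, ...), one argument or row to a line, values as JSON. apply_moves: Moves the arm, as the interface text tells. Its arguments: {"type":"object","properties":{"increments":{"type":"array"}},"required":["increments"]}

```bash
mkdir -p pics
cat > h.py <<'E'
import numpy as np,cv2
from scipy.spatial.transform import Rotation as R
from cell import read_state,get_image,calibration,finish_job
def att(c):
    a=np.array(c['attitude'],float)
    if a.shape==(3,3): return a
    return (R.from_euler('xyz',a) if a.size==3 else R.from_quat(a)).as_matrix()
def ray(c,uv):
    K=np.array(c['camera_matrix'],float)
    d=c.get('distortion')
    p=cv2.undistortPoints(np.array(uv,float).reshape(-1,1,2),K,None if d is None else np.array(d,float)).reshape(-1,2)
    v=np.c_[p[:,0],-p[:,1],-np.ones(len(p))]
    return np.array(c['origin'],float),v@att(c).T
def plane(c,uv,z):
    o,v=ray(c,uv); return o+v*((z-o[2])/v[:,2])[:,None]
def proj(c,P):
    q=(np.atleast_2d(P)-np.array(c['origin']))@att(c)*[1,-1,-1]
    K=np.array(c['camera_matrix'],float); d=c.get('distortion')
    return cv2.projectPoints(q,np.zeros(3),np.zeros(3),K,None if d is None else np.array(d,float))[0].reshape(-1,2)
def save(n,im): cv2.imwrite('pics/'+n+'.png',cv2.cvtColor(im,cv2.COLOR_RGB2BGR))
E
python3 - <<'E'
from h import *
for n in('scene','top','wrist'):
    print(n,calibration(n)); 
for n in('scene','top'): save(n+'0',get_image(n))
print(read_state())
E
```

```text
scene {'camera_matrix': array([[486.13878351,   0.        , 320.20136708],
       [  0.        , 486.13878351, 235.61146574],
       [  0.        ,   0.        ,   1.        ]]), 'origin': array([1224.34881484,  573.52599798,  930.58267612]), 'attitude': array([ 0.79989144, -0.02013792,  2.39325286])}
top {'camera_matrix': array([[502.16355054,   0.        , 316.42847414],
       [  0.        , 502.16355054, 242.50436962],
       [  0.        ,   0.        ,   1.        ]]), 'origin': array([ 429.45544567,  -32.6411027 , 1119.43105352]), 'attitude': array([ 0.18188887, -0.01024443, -1.55876415])}
wrist {'camera_matrix': array([[351.94909795,   0.        , 319.81726566],
       [  0.        , 351.94909795, 245.41974689],
       [  0.        ,   0.        ,   1.        ]]), 'origin': array([172.54792515, 632.80688115, 374.24193199]), 'attitude': array([-3.29521384e-01,  7.56191079e-04,  1.17619587e+00])}
{'clock': 0.1, 'qpos': array([-1.24277439,  0.62928914,  0.0384261 ,  1.51825232, -0.02701998,
        0.99630493, -0.02004666]), 'qd': array([-0.00103677, -0.00130228, -0.00157104, -0.003546  , -0.00086256,
       -0.00079439,  0.00023129]), 'tau': array([ 3.13693272e-03, -5.64537907e+01,  1.23062320e+00, -1.93974942e+01,
        1.13447855e-02,  5.36065883e-03, -1.14906766e-05]), 'eef_pos': array([249.16057455, 599.74540726, 230.46270301]), 'tool_rot': array([-3.13985591e+00, -8.45863629e-06,  2.74772862e+00]), 'force': array([-0.59682848,  0.48942813,  0.63613123]), 'torque': array([ 0.00763814,  0.00517287, -0.02068552]), 'width': 85.76751245051572}
```

View pics/top0.png

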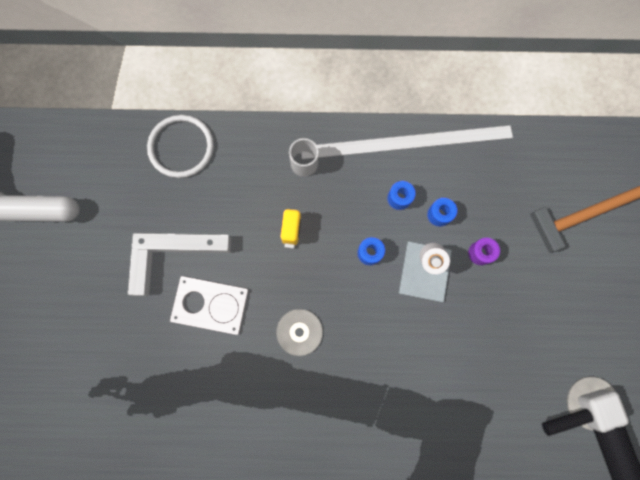

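View pics/scene0.png

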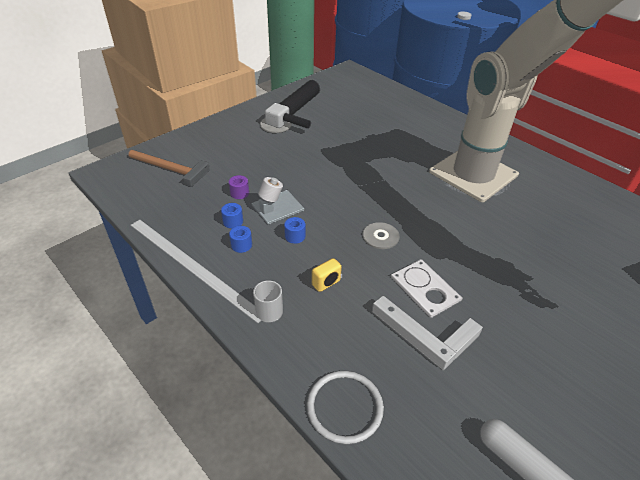

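Top view: the stop's inner corner is near (150,250), the plate centre near (209,305) with its bore at (193,302), and the roll near (436,260) on a base centred at (425,272). The scene view agrees. Next I measure from the top image.

```bash
cat > m.py <<'E'
from h import *
im=get_image('top'); c=calibration('top'); save('top1',im)
hsv=cv2.cvtColor(im,cv2.COLOR_RGB2HSV)
big=cv2.resize(im,None,fx=4,fy=4,interpolation=cv2.INTER_CUBIC)
g=cv2.cvtColor(big,cv2.COLOR_RGB2GRAY)
m=(g>130).astype(np.uint8)
def up(p): return (np.array(p,float)+.5)/4-.5
for name,(x0,y0,x1,y1),zt in(('stop',(115,222,240,302),35),('plate',(160,270,256,342),10),('base',(392,232,460,306),10)):
    s=(g[y0*4:y1*4,x0*4:x1*4]>(130 if name!='base' else 100)).astype(np.uint8)
    cs,h=cv2.findContours(s,cv2.RETR_CCOMP,cv2.CHAIN_APPROX_NONE,offset=(x0*4,y0*4))
    k=max(range(len(cs)),key=lambda i:cv2.contourArea(cs[i])); b=cs[k]
    if name=='stop': q=cv2.approxPolyDP(b,10,True).reshape(-1,2)
    else: q=cv2.boxPoints(cv2.minAreaRect(b))
    print(name,cv2.contourArea(b)/16); print(np.c_[up(q),plane(c,up(q),zt)[:,:2]].round(1))
    for i,cc in enumerate(cs):
        a=cv2.contourArea(cc)/16
        if i!=k and a>30:
            M=cv2.moments(cc); p=up([M['m10']/M['m00'],M['m01']/M['m00']]); print(' hole',a.round(),p.round(1),plane(c,[p],zt)[0].round(1))
crop=cv2.hconcat([cv2.resize(im[215:335,115:275],None,fx=4,fy=4,interpolation=cv2.INTER_CUBIC)])
crop2=cv2.resize(im[220:320,380:480],None,fx=4.8,fy=4.8,interpolation=cv2.INTER_CUBIC)
E
python3 m.py
```

```text
stop 2523.65625
[[126.9 293.6 511.8 364.3]
 [143.9 294.9 509.6 327.7]
 [148.4 249.6 608.1 325.2]
 [226.1 251.4 606.6 155.7]
 [228.4 234.1 645.1 152.5]
 [132.9 232.4 646.  361.9]]Traceback (most recent call last):
  File "m.py", line 18, in <module>
    M=cv2.moments(cc); p=up([M['m10']/M['m00'],M['m01']/M['m00']]); print(' hole',a.round(),p.round(1),plane(c,[p],zt)[0].round(1))
                                                                                  ^^^^^^^
AttributeError: 'float' object has no attribute 'round'
```

```bash
sed -i "s/a.round()/round(a)/" m.py; python3 m.py
python3 - <<'E'
import cv2
im=cv2.imread('pics/top0.png')
cv2.imwrite('pics/crop.png',cv2.hconcat([cv2.resize(im[222:347,130:255],(500,500),interpolation=3)]))
cv2.imwrite('pics/crop2.png',cv2.resize(im[220:320,380:480],(500,500),interpolation=3))
E
```

```text
stop 2525.09375
[[126.9 293.9 511.2 364.3]
 [143.9 294.9 509.6 327.7]
 [148.4 249.6 608.1 325.2]
 [225.9 251.4 606.6 156.2]
 [228.4 234.4 644.5 152.4]
 [132.9 232.4 646.  361.9]]
 hole 1192 [206.3 289.9] [522.  194.6  35. ]
plate 3432.625
[[168.1 322.1 453.  279.1]
 [177.8 273.7 559.2 264.6]
 [248.2 287.7 530.1 107.9]
 [238.5 336.2 424.7 125. ]]
 hole 328 [192.6 301.9] [497.3 228.3  10. ]
base 4522.625
[[ 391.6  231.6  661.  -211.1]
 [ 459.4  231.6  663.2 -364.6]
 [ 459.4  305.4  497.2 -358. ]
 [ 391.6  305.4  495.4 -208.6]]
```

View pics/crop2.png

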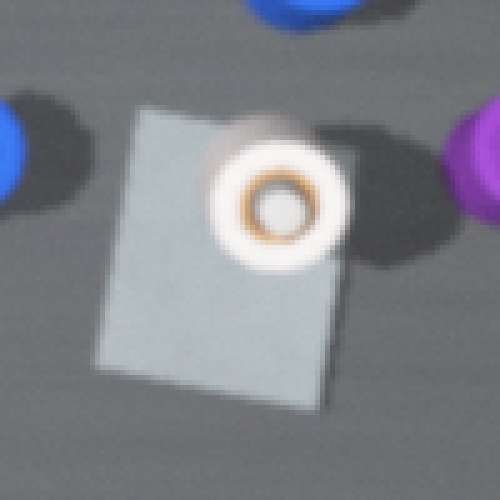

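The crop shows the holder base clearly: corners near (140,108), (357,155), (320,410) and (95,367) in crop pixels. So holder yaw is about -10° and the roll leans towards the robot. Now I move the wrist camera above the plate and stop.

Call:
apply_moves(
  increments=[
    {"tx": 0.04, "ty": -0.04, "tz": 0, "rz": -1.6},
    {"tx": 0.08, "ty": -0.08, "tz": 0, "rz": -3.2},
    {"tx": 0.12, "ty": -0.12, "tz": 0, "rz": -4.8},
    {"tx": 0.16, "ty": -0.17, "tz": -0.01, "rz": -6.4},
    {"tx": 0.19, "ty": -0.21, "tz": -0.02, "rz": -8},
    {"tx": 0.22, "ty": -0.25, "tz": -0.03, "rz": -9.6},
    {"tx": 0.25, "ty": -0.3, "tz": -0.04, "rz": -11.2},
    {"tx": 0.27, "ty": -0.345, "tz": -0.05, "rz": -12.8},
    {"tx": 0.27, "ty": -0.345, "tz": -0.05, "rz": -14.4},
    {"tx": 0.27, "ty": -0.345, "tz": -0.05, "rz": -15.6},
    {"tx": 0.27, "ty": -0.345, "tz": -0.05, "rz": -15.6},
    {"tx": 0.27, "ty": -0.345, "tz": -0.05, "rz": -15.6},
  ],
)

```text
$.increments[0]: bad value
```

Run:
```python
from h import *
s=read_state(); c=calibration('wrist'); im=get_image('wrist'); save('w1',im)
np.savez('w1.npz',**c)
print(s['clock'],s['eef_pos'],s['tool_rot'],s['qpos'],s['qd'].max()); print(c['origin'],c['attitude'])
```

```text
0.2 [249.29301318 599.89923599 230.73627839] [-3.14041966e+00  5.60787401e-05  2.74772981e+00] [-1.24276233  0.62901679  0.03851205  1.5179539  -0.02696964  0.99631529
 -0.01999807] 0.0015327128637578403
[172.61322144 632.95148746 374.59475028] [-3.29500350e-01  9.66213557e-06  1.17618399e+00]
```

View pics/w1.png

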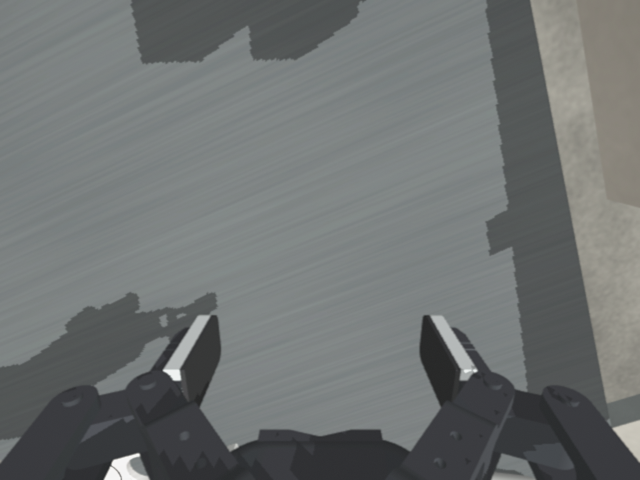

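The call was refused: every row apparently needs all its fields. The picture shows the start view, fingers at the bottom (tips near rows 320-375).

Call:
apply_moves(
  increments=[
    {"tx": 0.04, "ty": -0.04, "tz": 0.0, "rx": 0.0, "ry": 0.0, "rz": -1.6, "claw": 0.085},
    {"tx": 0.08, "ty": -0.08, "tz": 0.0, "rx": 0.0, "ry": 0.0, "rz": -3.2, "claw": 0.085},
    {"tx": 0.12, "ty": -0.12, "tz": 0.0, "rx": 0.0, "ry": 0.0, "rz": -4.8, "claw": 0.085},
    {"tx": 0.16, "ty": -0.17, "tz": -0.01, "rx": 0.0, "ry": 0.0, "rz": -6.4, "claw": 0.085},
    {"tx": 0.19, "ty": -0.21, "tz": -0.02, "rx": 0.0, "ry": 0.0, "rz": -8.0, "claw": 0.085},
    {"tx": 0.22, "ty": -0.25, "tz": -0.03, "rx": 0.0, "ry": 0.0, "rz": -9.6, "claw": 0.085},
    {"tx": 0.25, "ty": -0.3, "tz": -0.04, "rx": 0.0, "ry": 0.0, "rz": -11.2, "claw": 0.085},
    {"tx": 0.27, "ty": -0.345, "tz": -0.05, "rx": 0.0, "ry": 0.0, "rz": -12.8, "claw": 0.085},
    {"tx": 0.27, "ty": -0.345, "tz": -0.05, "rx": 0.0, "ry": 0.0, "rz": -14.4, "claw": 0.085},
    {"tx": 0.27, "ty": -0.345, "tz": -0.05, "rx": 0.0, "ry": 0.0, "rz": -15.6, "claw": 0.085},
    {"tx": 0.27, "ty": -0.345, "tz": -0.05, "rx": 0.0, "ry": 0.0, "rz": -15.6, "claw": 0.085},
    {"tx": 0.27, "ty": -0.345, "tz": -0.05, "rx": 0.0, "ry": 0.0, "rz": -15.6, "claw": 0.085},
  ],
)

```text
clock: 1.45
eef_pos: [518.9, 256.6, 181.2]
tool_rot: [-3.141, -0.001, 1.391]
force: [-0.4, 0.9, -0.3]
width: 84.8
```

```bash
cat > look.py <<'E'
import sys
from h import *
n=sys.argv[1]
s=read_state(); c=calibration('wrist'); im=get_image('wrist'); save(n,im); np.savez(n+'.npz',im=im,**c)
print(s['clock'],s['eef_pos'].round(1),s['tool_rot'].round(3),s['qpos'].round(2),s['force'].round(1),s['width'].round(1))
E
python3 look.py w2
```

```text
Traceback (most recent call last):
  File "look.py", line 5, in <module>
    print(s['clock'],s['eef_pos'].round(1),s['tool_rot'].round(3),s['qpos'].round(2),s['force'].round(1),s['width'].round(1))
                                                                                                         ^^^^^^^^^^^^^^^^
AttributeError: 'float' object has no attribute 'round'
```

View pics/w2.png

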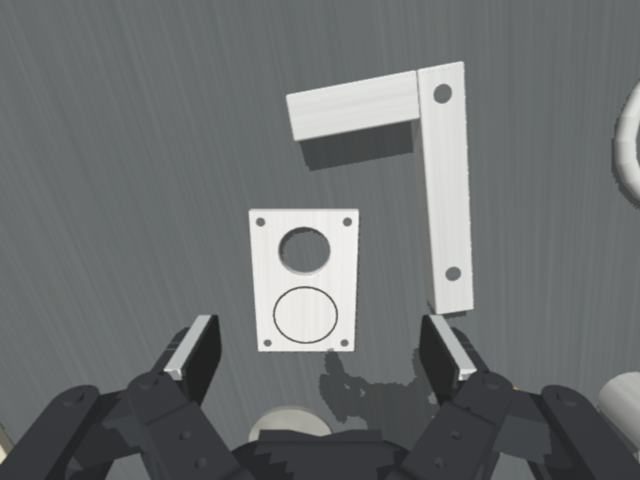

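The view is clear: plate corners near (249,209), (358,209), (354,351), (259,351), bore at (304,250), circle at (305,315). The stop's inner top corner is near (420,119), the back rail's inner top edge runs (417,72)–(437,312), and the side rail's inner edge is (296,140)–(420,118).

```bash
sed -i "s/s\['width'\].round(1)/round(s['width'],1)/" look.py
cat >> h.py <<'E'
def edge(im,a,b,w=6,n=60):
    "sub-pixel straight edge near segment a-b: steepest gradient across, robust line fit -> two points"
    g=cv2.GaussianBlur(cv2.cvtColor(im,cv2.COLOR_RGB2GRAY),(0,0),0.8).astype(np.float32)
    a,b=np.array(a,float),np.array(b,float); t=(b-a)/np.linalg.norm(b-a); nn=np.array([-t[1],t[0]])
    u=np.arange(-w,w+.01,.25); P=(a+np.linspace(.06,.94,n)[:,None]*(b-a))[:,None]+u[:,None]*nn
    v=cv2.remap(g,P[...,0].astype(np.float32),P[...,1].astype(np.float32),cv2.INTER_LINEAR)
    d=np.abs(np.gradient(v,axis=1)); k=d.argmax(1); q=P[np.arange(n),k][d.max(1)>1.5]
    vx,vy,x,y=cv2.fitLine(q.astype(np.float32),cv2.DIST_HUBER,0,.01,.01).ravel()
    D=np.array([vx,vy]);p=np.array([x,y]); r=np.abs((q-p)@[-vy,vx])
    return np.array([p+D*((a-p)@D),p+D*((b-p)@D)]),np.median(r),len(q)
def bore(im,c,roi,z,lo=60,hi=10000):
    pass
E
cat > m2.py <<'E'
from h import *
d=np.load('w2.npz') if __import__('os').path.exists('w2.npz') else None
c={k:d[k] for k in('camera_matrix','origin','attitude')}; im=d['im']
def show(n,a,b,z,w=6):
    q,r,k=edge(im,a,b,w); P=plane(c,q,z)[:,:2]; v=P[1]-P[0]
    print(n,q.round(1).tolist(),P.round(1).tolist(),'len',np.linalg.norm(v).round(1),'ang',np.degrees(np.arctan2(v[1],v[0])).round(2),'res',round(r,2),k); return P
def X(A,B):
    s=np.linalg.solve(np.c_[A[1]-A[0],B[0]-B[1]],B[0]-A[0]); return A[0]+s[0]*(A[1]-A[0])
B=show('back top in',(420,130),(437,310),35); S=show('side top in',(296,140),(416,120),35)
print('corner',X(B,S).round(1))
T=show('plate +y',(252,209),(355,209),10);Rr=show('plate +x',(358,212),(354,348),10);Lf=show('plate -x',(249,212),(259,348),10);Bt=show('plate -y',(262,351),(351,351),10)
print('plate corner',X(T,Rr).round(1),'others',X(T,Lf).round(1),X(Bt,Rr).round(1),X(Bt,Lf).round(1))
g=cv2.cvtColor(im,cv2.COLOR_RGB2GRAY)
s=(g[215:340,265:345]<170).astype(np.uint8); cs,_=cv2.findContours(s,cv2.RETR_CCOMP,cv2.CHAIN_APPROX_NONE,offset=(265,215))
for k in cs:
    if cv2.contourArea(k)>800:
        e=cv2.fitEllipse(k); print(np.round(e[0],1),np.round(e[1],1),plane(c,[e[0]],10)[0].round(1))
E
test -f w2.npz && python3 m2.py; ls
```

```text
back top in [[421.4, 129.9], [435.8, 310.1]] [[611.8, 322.1], [610.8, 160.6]] len 161.5 ang -90.33 res 0.24 60
side top in [[296.1, 140.4], [415.7, 118.4]] [[513.6, 332.0], [608.2, 331.4]] len 94.5 ang -0.37 res 0.17 60
corner [611.8 331.3]
plate +y [[252.0, 208.3], [355.0, 208.2]] [[460.3, 280.4], [552.8, 263.5]] len 94.1 ang -10.35 res 0.0 60
plate +x [[358.4, 212.0], [353.8, 348.0]] [[555.4, 259.4], [529.4, 115.6]] len 146.1 ang -100.23 res 0.32 60
plate -x [[248.3, 212.0], [257.6, 348.1]] [[456.1, 277.5], [429.9, 133.6]] len 146.3 ang -100.3 res 0.2 60
plate -y [[262.0, 350.3], [351.0, 350.2]] [[433.8, 130.2], [526.0, 113.4]] len 93.7 ang -10.31 res 0.0 60
plate corner [556.  262.9] others [456.7 281. ] [528.9 112.9] [429.4 131. ]
[303.6 249.6] [45.2 51.4] [498.8 232.6  10. ]
h.py
look.py
m.py
m2.py
pics
w1.npz
w2.npz
```

Call:
apply_moves(
  increments=[
    {"tx": -0.03, "ty": -0.01, "tz": -0.03, "rx": 0.0, "ry": 0.0, "rz": 0.0, "claw": 0.05},
    {"tx": -0.057, "ty": -0.018, "tz": -0.06, "rx": 0.0, "ry": 0.0, "rz": 0.0, "claw": 0.05},
    {"tx": -0.057, "ty": -0.018, "tz": -0.1, "rx": 0.0, "ry": 0.0, "rz": 0.0, "claw": 0.05},
    {"tx": -0.057, "ty": -0.018, "tz": -0.13, "rx": 0.0, "ry": 0.0, "rz": 0.0, "claw": 0.05},
    {"tx": -0.057, "ty": -0.018, "tz": -0.15, "rx": 0.0, "ry": 0.0, "rz": 0.0, "claw": 0.05},
    {"tx": -0.057, "ty": -0.018, "tz": -0.15, "rx": 0.0, "ry": 0.0, "rz": 0.0, "claw": 0.05},
    {"tx": -0.057, "ty": -0.018, "tz": -0.15, "rx": 0.0, "ry": 0.0, "rz": 0.0, "claw": 0.05},
  ],
)

```text
clock: 2.2
eef_pos: [462.3, 238.3, 31.6]
tool_rot: [-3.141, -0.001, 1.389]
force: [-0.7, 0.7, -0.4]
width: 49.9
```

```bash
python3 look.py w3
```

```text
2.2 [462.3 238.3  31.6] [-3.141e+00 -1.000e-03  1.389e+00] [-0.68  0.78  0.23  2.03 -0.44  0.38 -0.29] [-0.7  0.7 -0.4] 49.9
```

View pics/w3.png

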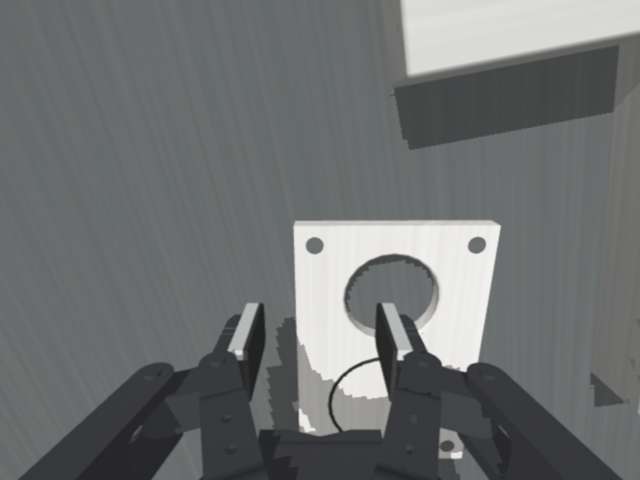

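The right finger sits over the bore (centre near (391,293)) and the left one is outside the plate's edge (x≈296). I descend and grip.

Call:
apply_moves(
  increments=[
    {"tx": 0.0, "ty": 0.0, "tz": -0.015, "rx": 0.0, "ry": 0.0, "rz": 0.0, "claw": 0.05},
    {"tx": 0.0, "ty": 0.0, "tz": -0.024, "rx": 0.0, "ry": 0.0, "rz": 0.0, "claw": 0.05},
    {"tx": 0.0, "ty": 0.0, "tz": -0.028, "rx": 0.0, "ry": 0.0, "rz": 0.0, "claw": 0.045},
    {"tx": 0.0, "ty": 0.0, "tz": -0.028, "rx": 0.0, "ry": 0.0, "rz": 0.0, "claw": 0.035},
    {"tx": 0.0, "ty": 0.0, "tz": -0.028, "rx": 0.0, "ry": 0.0, "rz": 0.0, "claw": 0.03},
    {"tx": 0.0, "ty": 0.0, "tz": -0.028, "rx": 0.0, "ry": 0.0, "rz": 0.0, "claw": 0.026},
    {"tx": 0.0, "ty": 0.0, "tz": -0.028, "rx": 0.0, "ry": 0.0, "rz": 0.0, "claw": 0.02},
    {"tx": 0.0, "ty": 0.0, "tz": -0.028, "rx": 0.0, "ry": 0.0, "rz": 0.0, "claw": 0.02},
    {"tx": 0.0, "ty": 0.0, "tz": -0.028, "rx": 0.0, "ry": 0.0, "rz": 0.0, "claw": 0.02},
    {"tx": 0.0, "ty": 0.0, "tz": -0.028, "rx": 0.0, "ry": 0.0, "rz": 0.0, "claw": 0.02},
  ],
)

```text
clock: 3.25
eef_pos: [462.1, 237.6, 4.2]
tool_rot: [-3.141, -0.001, 1.386]
force: [-1.2, 0.7, 7.2]
width: 23.4
```

```bash
python3 look.py w4
python3 - <<'E'
from h import *
c=calibration('wrist');print(proj(c,[[499,231.4,10],[462.1,238.1,10]]).round(0),read_state()['width'])
E
```

```text
3.25 [462.1 237.6   4.2] [-3.141e+00 -1.000e-03  1.386e+00] [-0.65  0.83  0.19  2.03 -0.46  0.32 -0.27] [-1.2  0.7  7.2] 23.4
[[403. 323.]
 [319. 323.]] 23.61767257856187
```

View pics/w4.png

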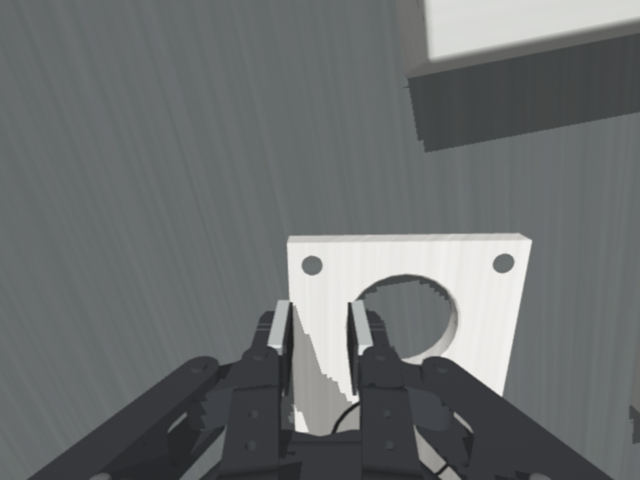

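The fingers hold the metal between bore and edge (pads at x≈292 and 350, bore edge at ≈352). I slide and turn the plate to about 6 mm short of both rails, easing the downward press by 0.7 mm.

Call:
apply_moves(
  increments=[
    {"tx": 0.0, "ty": 0.0, "tz": 0.0007, "rx": 0.0, "ry": 0.0, "rz": 0.0, "claw": 0.02},
    {"tx": 0.006, "ty": 0.005, "tz": 0.0007, "rx": 0.0, "ry": 0.0, "rz": 0.2, "claw": 0.02},
    {"tx": 0.014, "ty": 0.012, "tz": 0.0007, "rx": 0.0, "ry": 0.0, "rz": 0.5, "claw": 0.02},
    {"tx": 0.022, "ty": 0.019, "tz": 0.0007, "rx": 0.0, "ry": 0.0, "rz": 0.8, "claw": 0.02},
    {"tx": 0.03, "ty": 0.026, "tz": 0.0007, "rx": 0.0, "ry": 0.0, "rz": 1.1, "claw": 0.02},
    {"tx": 0.038, "ty": 0.033, "tz": 0.0007, "rx": 0.0, "ry": 0.0, "rz": 1.4, "claw": 0.02},
    {"tx": 0.046, "ty": 0.04, "tz": 0.0007, "rx": 0.0, "ry": 0.0, "rz": 1.7, "claw": 0.02},
    {"tx": 0.052, "ty": 0.045, "tz": 0.0007, "rx": 0.0, "ry": 0.0, "rz": 1.9, "claw": 0.02},
    {"tx": 0.056, "ty": 0.048, "tz": 0.0007, "rx": 0.0, "ry": 0.0, "rz": 2.0, "claw": 0.02},
    {"tx": 0.056, "ty": 0.048, "tz": 0.0007, "rx": 0.0, "ry": 0.0, "rz": 2.0, "claw": 0.02},
    {"tx": 0.056, "ty": 0.048, "tz": 0.0007, "rx": 0.0, "ry": 0.0, "rz": 2.0, "claw": 0.02},
  ],
)

```text
clock: 4.4
eef_pos: [519.3, 286.0, 4.3]
tool_rot: [3.14, -0.001, 1.561]
force: [-0.6, 1.4, 3.5]
width: 23.3
```

```bash
python3 look.py w5
```

```text
4.4 [519.3 286.    4.3] [ 3.140e+00 -1.000e-03  1.561e+00] [-0.68  0.88  0.21  1.83 -0.37  0.47 -0.22] [-0.6  1.4  3.5] 23.3
```

View pics/w5.png

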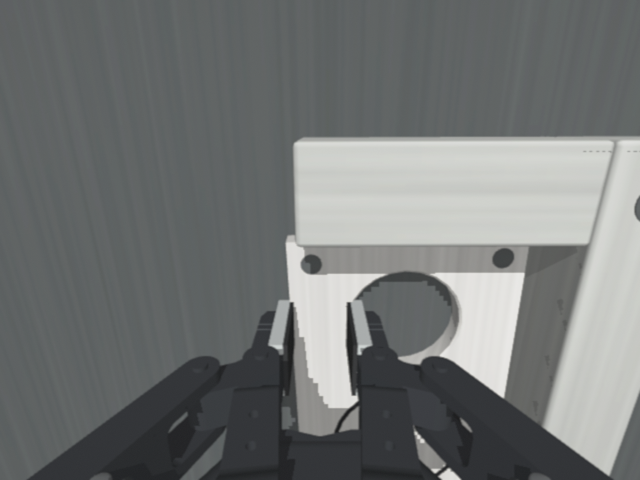

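The plate sits squarely in front of the side rail (its -y edge at row 245), gripped, with the +x edge near column 520 short of the back rail. I close in.

Call:
apply_moves(
  increments=[
    {"tx": 0.001, "ty": 0.001, "tz": 0.0, "rx": 0.0, "ry": 0.0, "rz": 0.0, "claw": 0.02},
    {"tx": 0.002, "ty": 0.002, "tz": 0.0, "rx": 0.0, "ry": 0.0, "rz": 0.0, "claw": 0.02},
    {"tx": 0.003, "ty": 0.003, "tz": 0.0, "rx": 0.0, "ry": 0.0, "rz": 0.0, "claw": 0.02},
    {"tx": 0.0035, "ty": 0.0035, "tz": 0.0, "rx": 0.0, "ry": 0.0, "rz": 0.0, "claw": 0.02},
    {"tx": 0.0035, "ty": 0.0035, "tz": 0.0, "rx": 0.0, "ry": 0.0, "rz": 0.0, "claw": 0.02},
  ],
)

```text
clock: 4.95
eef_pos: [519.5, 286.1, 4.2]
tool_rot: [-3.136, 0.004, 1.56]
force: [-5.8, -5.2, 12.4]
width: 22.9
```

```bash
python3 look.py w6
python3 - <<'E'
from h import *
d=np.load('w6.npz'); c={k:d[k] for k in('camera_matrix','origin','attitude')}
# expected pixels of plate +x top edge & bench-level rail line for view
print(proj(c,[[611.8,331,35],[610.8,160,35],[511,332,35],[611.8,331,10],[611.3,260,10],[611.3,260,0]]).round(0).tolist())
E
```

```text
4.95 [519.5 286.1   4.2] [-3.136  0.004  1.56 ] [-0.69  0.88  0.22  1.82 -0.37  0.48 -0.22] [-5.8 -5.2 12.4] 22.9
[[590.0, 246.0], [506.0, 571.0], [292.0, 246.0], [546.0, 226.0], [515.0, 371.0], [504.0, 358.0]]
```

Run:
```python
from h import *
a=np.load('w5.npz')
for n in('w5','w6'):
    d=np.load(n+'.npz'); c={k:d[k] for k in('camera_matrix','origin','attitude')}; im=d['im']
    q,r,k=edge(im,(524,270),(505,400),6); print(n,'plate+x',q.round(1).tolist(),r,k,plane(c,q,10).round(1).tolist())
    q,r,k=edge(im,(300,246),(580,245),4); print(n,'side top',q.round(1).tolist(),r,plane(c,q,35).round(1).tolist())
    q,r,k=edge(im,(591,246),(545,410),6); print(n,'back top',q.round(1).tolist(),r,plane(c,q,35).round(1).tolist())
    print(plane(c,[[288,237],[405,317]],10).round(1).tolist())
im=np.load('w6.npz')['im']; A=cv2.resize(im[215:275,265:345],(640,480),interpolation=2); save('z6',A)
```

```text
w5 plate+x [[525.0, 270.2], [503.4, 399.7]] 0.16368157511325138 60 [[607.3, 311.2, 10.0], [608.9, 242.7, 10.0]]
w5 side top [[300.0, 244.3], [580.0, 244.4]] 0.07326296819726949 [[513.5, 332.2, 35.0], [608.6, 331.2, 35.0]]
w5 back top [[589.5, 245.6], [546.4, 410.4]] 0.15687888500538133 [[612.0, 330.7, 35.0], [611.2, 260.2, 35.0]]
[[507.1, 327.0, 10.0], [557.8, 289.1, 10.0]]
w6 plate+x [[525.7, 270.3], [503.8, 399.8]] 0.18279098427143586 60 [[607.3, 311.5, 10.0], [608.9, 243.1, 10.0]]
w6 side top [[300.0, 245.3], [580.0, 245.4]] 0.06310170004821503 [[513.9, 332.1, 35.0], [608.4, 331.2, 35.0]]
w6 back top [[590.5, 245.9], [547.0, 410.5]] 0.10469936570962708 [[612.0, 331.0, 35.0], [611.3, 260.8, 35.0]]
[[507.3, 327.2, 10.0], [557.9, 289.4, 10.0]]
```

View pics/z6.png

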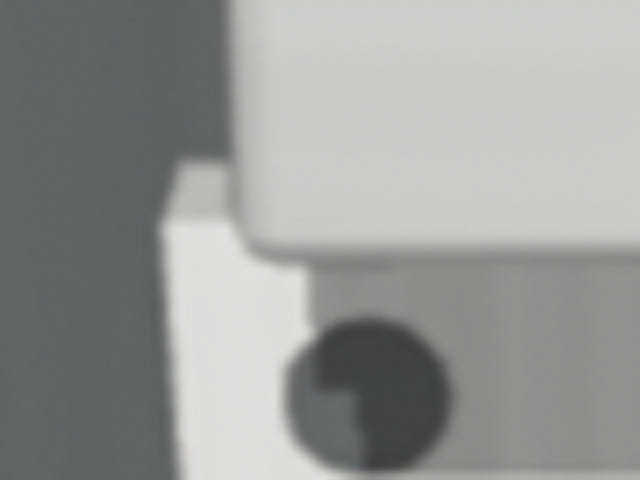

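The crop shows the plate's outer corner at about (285,242): still some 5 mm short. So the fingertips are rubbing on the bench (12 N up) and stalled the slide. I raise a little so the grip runs free.

Call:
apply_moves(
  increments=[
    {"tx": 0.0, "ty": 0.0, "tz": 0.001, "rx": 0.0, "ry": 0.0, "rz": 0.0, "claw": 0.02},
    {"tx": 0.0, "ty": 0.0, "tz": 0.002, "rx": 0.0, "ry": 0.0, "rz": 0.0, "claw": 0.02},
    {"tx": 0.0, "ty": 0.0, "tz": 0.002, "rx": 0.0, "ry": 0.0, "rz": 0.0, "claw": 0.02},
    {"tx": 0.0, "ty": 0.0, "tz": 0.002, "rx": 0.0, "ry": 0.0, "rz": 0.0, "claw": 0.02},
  ],
)

```text
clock: 5.4
eef_pos: [521.0, 288.7, 5.4]
tool_rot: [-3.14, 0.0, 1.561]
force: [-1.8, -0.6, -2.8]
width: 22.5
```

Call:
apply_moves(
  increments=[
    {"tx": 0.0, "ty": 0.0, "tz": 0.0, "rx": 0.0, "ry": 0.0, "rz": -0.35, "claw": 0.02},
    {"tx": 0.0005, "ty": 0.001, "tz": 0.0, "rx": 0.0, "ry": 0.0, "rz": -0.35, "claw": 0.02},
    {"tx": 0.001, "ty": 0.0015, "tz": 0.0, "rx": 0.0, "ry": 0.0, "rz": -0.35, "claw": 0.02},
    {"tx": 0.0015, "ty": 0.002, "tz": 0.0, "rx": 0.0, "ry": 0.0, "rz": -0.35, "claw": 0.02},
    {"tx": 0.0015, "ty": 0.002, "tz": 0.0, "rx": 0.0, "ry": 0.0, "rz": -0.35, "claw": 0.02},
  ],
)

```text
clock: 5.9
eef_pos: [523.5, 290.9, 6.0]
tool_rot: [3.141, -0.0, 1.531]
force: [-2.0, 0.1, -2.8]
width: 23.3
```

```bash
cat > m3.py <<'E'
import sys
from h import *
n=sys.argv[1]
d=np.load(n+'.npz'); c={k:d[k] for k in('camera_matrix','origin','attitude')}; im=d['im']
def E(n,A,B,z,zo,w=5):
    q,r,k=edge(im,*proj(c,[[*A,z],[*B,z]]),w); P=plane(c,q,zo); v=P[1]-P[0]; print(n,q.round(0).tolist(),'res',round(r,2),k,P[:,:2].round(1).tolist(),'deg',np.degrees(np.arctan2(v[1],v[0])).round(2))
E('plate+x',(610,309),(610,245),10,10,7)
E('plate-x',(509,329),(509,312),10,10,7)
E('side',(515,332),(605,331.2),35,35)
E('back',(611.9,325),(611.3,262),35,35)
E
python3 look.py w7; python3 m3.py w7
```

```text
5.9 [523.5 290.9   6. ] [ 3.141 -0.     1.531] [-0.69  0.88  0.23  1.81 -0.38  0.49 -0.25] [-2.   0.1 -2.8] 23.3
plate+x [[523.0, 280.0], [503.0, 398.0]] res 0.15 60 [[613.2, 308.3], [612.5, 244.4]] deg -90.57
plate-x [[278.0, 244.0], [289.0, 279.0]] res 0.77 60 [[508.1, 328.7], [511.6, 312.8]] deg -77.66
side [[289.0, 257.0], [549.0, 250.0]] res 0.32 60 [[515.0, 332.1], [605.0, 331.4]] deg -0.47
back [[565.0, 266.0], [536.0, 408.0]] res 0.25 60 [[611.8, 325.0], [611.3, 262.0]] deg -90.41
```

Call:
apply_moves(
  increments=[
    {"tx": 0.0, "ty": 0.0005, "tz": 0.0, "rx": 0.0, "ry": 0.0, "rz": 0.0, "claw": 0.02},
    {"tx": 0.0, "ty": 0.001, "tz": 0.0, "rx": 0.0, "ry": 0.0, "rz": 0.0, "claw": 0.02},
    {"tx": 0.0, "ty": 0.0015, "tz": 0.0, "rx": 0.0, "ry": 0.0, "rz": 0.0, "claw": 0.02},
    {"tx": 0.0, "ty": 0.0015, "tz": 0.0, "rx": 0.0, "ry": 0.0, "rz": 0.0, "claw": 0.02},
  ],
)

```text
clock: 6.35
eef_pos: [523.4, 291.4, 6.0]
tool_rot: [-3.141, 0.001, 1.53]
force: [-1.2, -2.4, -2.2]
width: 23.4
```

Call:
apply_moves(
  increments=[
    {"tx": 0.0005, "ty": 0.0, "tz": 0.0, "rx": 0.0, "ry": 0.0, "rz": 0.0, "claw": 0.02},
    {"tx": 0.001, "ty": 0.0, "tz": 0.0, "rx": 0.0, "ry": 0.0, "rz": 0.0, "claw": 0.02},
    {"tx": 0.0015, "ty": 0.0, "tz": 0.0, "rx": 0.0, "ry": 0.0, "rz": 0.0, "claw": 0.02},
    {"tx": 0.0015, "ty": 0.0, "tz": 0.0, "rx": 0.0, "ry": 0.0, "rz": 0.0, "claw": 0.02},
  ],
)

```text
clock: 6.75
eef_pos: [523.8, 291.4, 5.8]
tool_rot: [-3.139, 0.001, 1.53]
force: [-3.8, -4.9, -0.7]
width: 23.3
```

Both rails are in contact with about 3–5 N. I release, rise and look.

Call:
apply_moves(
  increments=[
    {"tx": 0.0, "ty": -0.0005, "tz": 0.0, "rx": 0.0, "ry": 0.0, "rz": 0.0, "claw": 0.03},
    {"tx": 0.0, "ty": -0.0005, "tz": 0.0, "rx": 0.0, "ry": 0.0, "rz": 0.0, "claw": 0.045},
    {"tx": 0.0, "ty": -0.0005, "tz": 0.0, "rx": 0.0, "ry": 0.0, "rz": 0.0, "claw": 0.045},
    {"tx": 0.0, "ty": -0.0005, "tz": 0.0, "rx": 0.0, "ry": 0.0, "rz": 0.0, "claw": 0.045},
    {"tx": 0.0, "ty": -0.0005, "tz": 0.01, "rx": 0.0, "ry": 0.0, "rz": 0.0, "claw": 0.045},
    {"tx": 0.0, "ty": -0.0005, "tz": 0.03, "rx": 0.0, "ry": 0.0, "rz": 0.0, "claw": 0.045},
    {"tx": 0.0, "ty": -0.02, "tz": 0.07, "rx": 0.0, "ry": 0.0, "rz": 0.0, "claw": 0.045},
    {"tx": 0.0, "ty": -0.06, "tz": 0.11, "rx": 0.0, "ry": 0.0, "rz": 0.0, "claw": 0.06},
    {"tx": 0.0, "ty": -0.08, "tz": 0.15, "rx": 0.0, "ry": 0.0, "rz": 0.0, "claw": 0.085},
    {"tx": 0.0, "ty": -0.08, "tz": 0.15, "rx": 0.0, "ry": 0.0, "rz": 0.0, "claw": 0.085},
    {"tx": 0.0, "ty": -0.08, "tz": 0.15, "rx": 0.0, "ry": 0.0, "rz": 0.0, "claw": 0.085},
  ],
)

```text
clock: 7.85
eef_pos: [525.9, 212.2, 158.0]
tool_rot: [3.138, -0.002, 1.529]
force: [-0.8, 1.1, -0.5]
width: 84.6
```

```bash
python3 look.py w8
```

```text
7.85 [525.9 212.2 158. ] [ 3.138e+00 -2.000e-03  1.529e+00] [-0.64  0.62  0.32  1.84 -0.28  0.72 -0.2 ] [-0.8  1.1 -0.5] 84.6
```

View pics/w8.png

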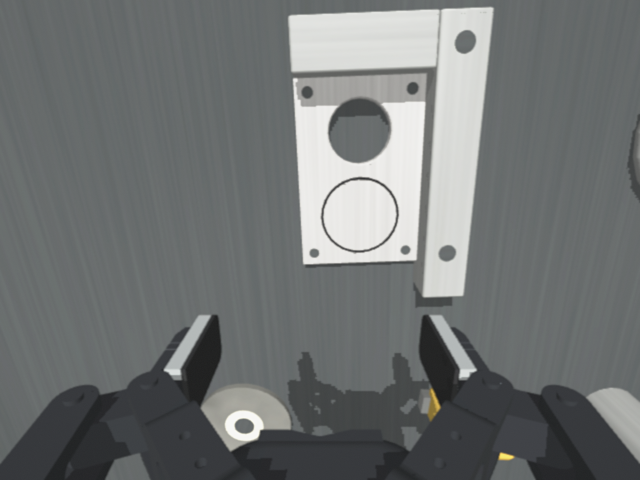

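The plate lies in the corner: its -y edge is at (303,265)–(416,262), the +x edge at (425,100)–(416,260), the bore at (359,130), the circle at (360,214). I measure the gaps.

```bash
cat > m4.py <<'E'
import sys
from h import *
n=sys.argv[1]
d=np.load(n+'.npz'); c={k:d[k] for k in('camera_matrix','origin','attitude')}; im=d['im']
def show(n,a,b,z,w=5):
    q,r,k=edge(im,a,b,w); P=plane(c,q,z)[:,:2]; v=P[1]-P[0]
    print(n,q.round(1).tolist(),P.round(1).tolist(),'len',np.linalg.norm(v).round(1),'ang',np.degrees(np.arctan2(v[1],v[0])).round(2),'res',round(r,2),k); return P
def X(A,B):
    s=np.linalg.solve(np.c_[A[1]-A[0],B[0]-B[1]],B[0]-A[0]); return A[0]+s[0]*(A[1]-A[0])
B=show('back top',(437,75),(424,290),35); S=show('side top',(294,70),(430,67),35,4)
C=X(B,S); print('stop corner',C.round(1))
Rr=show('plate+x',(424.5,106),(416.5,258),10);Lf=show('plate-x',(294.5,100),(303,260),10);Bt=show('plate-y',(306,264.5),(413,261.5),10)
p=X(Bt,Rr); print('plate +x-y',p.round(1),'-x-y',X(Bt,Lf).round(1))
a=np.arctan2(*(Bt[1]-Bt[0])[::-1]); U=np.array([[np.cos(a),-np.sin(a)],[np.sin(a),np.cos(a)]])
sa=np.radians(-.4); W=np.array([[np.cos(sa),-np.sin(sa)],[np.sin(sa),np.cos(sa)]])
print('plate corner in stop',((p+U@[0,150]-C)@W).round(1),'yaw',np.degrees(a).round(2))
g=cv2.cvtColor(im,cv2.COLOR_RGB2GRAY)
s=(g[165:260,312:408]<150).astype(np.uint8); cs,_=cv2.findContours(s,cv2.RETR_CCOMP,cv2.CHAIN_APPROX_NONE,offset=(312,165))
for k in cs:
    if cv2.contourArea(k)>1500: e=cv2.fitEllipse(k); print('circle',np.round(e[0],1),np.round(e[1],1),plane(c,[e[0]],10)[0].round(1))
E
python3 m4.py w8
```

```text
back top [[436.5, 75.0], [422.6, 289.9]] [[612.0, 326.2], [610.8, 162.8]] len 163.4 ang -90.43 res 0.2 60
side top [[294.1, 71.6], [430.0, 66.2]] [[514.1, 332.4], [607.2, 331.8]] len 93.0 ang -0.34 res 0.23 60
stop corner [612.  331.8]
plate+x [[424.8, 106.0], [416.4, 258.0]] [[612.1, 307.5], [611.2, 181.9]] len 125.7 ang -90.38 res 0.21 60
plate-x [[293.7, 100.0], [302.7, 260.0]] [[511.0, 316.1], [510.4, 184.3]] len 131.7 ang -90.3 res 0.21 60
plate-y [[306.0, 263.8], [412.9, 259.8]] [[513.0, 180.6], [608.3, 180.2]] len 95.2 ang -0.22 res 0.27 60
plate +x-y [611.2 180.2] -x-y [510.3 180.6]
plate corner in stop [-0.3 -1.6] yaw -0.22
circle [359.4 214.3] [74.  77.1] [561.  223.8  10. ]
circle [359.4 214.4] [71.  74.4] [561.  223.7  10. ]
```

Squareness is good (within 0.2°) and the x gap is about 0, but the y gap reads somewhere in 0.2–1.6 mm. I give the -y end one gentle nudge with closed fingers.

Call:
apply_moves(
  increments=[
    {"tx": 0.019, "ty": -0.03, "tz": -0.03, "rx": 0.0, "ry": 0.0, "rz": 0.0, "claw": 0.0},
    {"tx": 0.038, "ty": -0.056, "tz": -0.07, "rx": 0.0, "ry": 0.0, "rz": 0.0, "claw": 0.0},
    {"tx": 0.038, "ty": -0.056, "tz": -0.1, "rx": 0.0, "ry": 0.0, "rz": 0.0, "claw": 0.0},
    {"tx": 0.038, "ty": -0.056, "tz": -0.1, "rx": 0.0, "ry": 0.0, "rz": 0.0, "claw": 0.0},
    {"tx": 0.038, "ty": -0.056, "tz": -0.13, "rx": 0.0, "ry": 0.0, "rz": 0.0, "claw": 0.0},
    {"tx": 0.038, "ty": -0.056, "tz": -0.145, "rx": 0.0, "ry": 0.0, "rz": 0.0, "claw": 0.0},
    {"tx": 0.038, "ty": -0.056, "tz": -0.151, "rx": 0.0, "ry": 0.0, "rz": 0.0, "claw": 0.0},
    {"tx": 0.038, "ty": -0.052, "tz": -0.151, "rx": 0.0, "ry": 0.0, "rz": 0.0, "claw": 0.0},
    {"tx": 0.038, "ty": -0.048, "tz": -0.151, "rx": 0.0, "ry": 0.0, "rz": 0.0, "claw": 0.0},
    {"tx": 0.038, "ty": -0.045, "tz": -0.151, "rx": 0.0, "ry": 0.0, "rz": 0.0, "claw": 0.0},
    {"tx": 0.038, "ty": -0.044, "tz": -0.151, "rx": 0.0, "ry": 0.0, "rz": 0.0, "claw": 0.0},
    {"tx": 0.038, "ty": -0.044, "tz": -0.151, "rx": 0.0, "ry": 0.0, "rz": 0.0, "claw": 0.0},
  ],
)

```text
clock: 9.1
eef_pos: [563.3, 168.6, 5.7]
tool_rot: [3.141, -0.0, 1.531]
force: [-0.3, -0.4, -0.8]
width: 0.1
```

Call:
apply_moves(
  increments=[
    {"tx": 0.0, "ty": 0.001, "tz": 0.0, "rx": 0.0, "ry": 0.0, "rz": 0.0, "claw": 0.0},
    {"tx": 0.0, "ty": 0.0015, "tz": 0.0, "rx": 0.0, "ry": 0.0, "rz": 0.0, "claw": 0.0},
    {"tx": 0.0, "ty": 0.002, "tz": 0.0, "rx": 0.0, "ry": 0.0, "rz": 0.0, "claw": 0.0},
    {"tx": 0.0, "ty": 0.002, "tz": 0.0, "rx": 0.0, "ry": 0.0, "rz": 0.0, "claw": 0.0},
  ],
)

```text
clock: 9.5
eef_pos: [563.1, 169.0, 5.1]
tool_rot: [3.141, 0.001, 1.53]
force: [-0.2, -4.2, 3.5]
width: 0.1
```

The force rose to about 5 N within 0.4 mm, so the plate is home. I back off, and compute the holder from the top image.

Call:
apply_moves(
  increments=[
    {"tx": 0.0, "ty": -0.006, "tz": 0.0, "rx": 0.0, "ry": 0.0, "rz": 0.0, "claw": 0.0},
    {"tx": 0.0, "ty": -0.014, "tz": 0.0, "rx": 0.0, "ry": 0.0, "rz": 0.0, "claw": 0.0},
    {"tx": 0.0, "ty": -0.014, "tz": 0.03, "rx": 0.0, "ry": 0.0, "rz": 0.0, "claw": 0.0},
    {"tx": 0.0, "ty": -0.02, "tz": 0.08, "rx": 0.0, "ry": 0.0, "rz": 0.0, "claw": 0.0},
    {"tx": 0.0, "ty": -0.03, "tz": 0.13, "rx": 0.0, "ry": 0.0, "rz": 0.0, "claw": 0.04},
    {"tx": 0.0, "ty": -0.04, "tz": 0.18, "rx": 0.0, "ry": 0.0, "rz": 0.0, "claw": 0.085},
    {"tx": 0.0, "ty": -0.04, "tz": 0.2, "rx": 0.0, "ry": 0.0, "rz": 0.0, "claw": 0.085},
    {"tx": 0.0, "ty": -0.04, "tz": 0.2, "rx": 0.0, "ry": 0.0, "rz": 0.0, "claw": 0.085},
  ],
)

```text
clock: 10.3
eef_pos: [565.3, 130.3, 208.9]
tool_rot: [3.134, -0.003, 1.53]
force: [0.8, 1.0, 0.4]
width: 58.1
```

Run:
```python
from h import *
c=calibration('top'); im=cv2.cvtColor(cv2.imread('pics/top0.png'),cv2.COLOR_BGR2RGB)
q=np.array([[140,108],[357,155],[320,410],[95,367]])/5+[380,220]-.4
P=plane(c,q,10)[:,:2]; print(P.round(1).tolist())
L=[edge(im,q[i],q[j],2)[0] for i,j in((3,0),(1,2),(2,3))]
for l in L:
    p=plane(c,l,10)[:,:2]; v=p[1]-p[0]; print(p.round(1).tolist(),np.degrees(np.arctan2(v[1],v[0])).round(2))
ctr=P.mean(0); yaw=np.radians(-10); W=R.from_euler('z',yaw).as_matrix()
for y in(-9,-11):
    W=R.from_euler('z',np.radians(y)).as_matrix()
    T=np.array([*ctr,0])
    for n,v in(('foot',[30,0,55]),('tip',[5.3,0,107.5]),('rolltop',[30-48*.4226,0,55+48*.9063])):
        w=T+W@v; print(y,n,w.round(1),proj(c,[w]).round(1))
m=cv2.inRange(cv2.cvtColor(im[240:285,415:455],cv2.COLOR_RGB2GRAY),205,255)
cs,_=cv2.findContours(m,cv2.RETR_EXTERNAL,cv2.CHAIN_APPROX_NONE,offset=(415,240)); k=max(cs,key=cv2.contourArea); print('white',cv2.fitEllipse(cv2.convexHull(k)))
```

```text
[[639.5, -246.8], [619.4, -344.0], [505.1, -323.5], [522.7, -224.5]]
[[522.8, -224.0], [639.6, -246.2]] -10.75
[[619.5, -342.5], [505.2, -322.4]] 169.99
[[504.2, -323.3], [523.1, -224.5]] 79.18
-9 foot [ 601.3 -289.4   55. ] [[431.7 255.1]]
-9 tip [ 576.9 -285.5  107.5] [[436.2 262.9]]
-9 rolltop [ 581.3 -286.2   98.5] [[435.4 261.4]]
-11 foot [ 601.1 -290.4   55. ] [[432.2 255.2]]
-11 tip [ 576.9 -285.7  107.5] [[436.3 262.9]]
-11 rolltop [ 581.2 -286.5   98.5] [[435.6 261.4]]
white ((434.9470520019531, 260.95941162109375), (26.5887451171875, 27.555435180664062), 84.37531280517578)
```

Call:
apply_moves(
  increments=[
    {"tx": 0.0, "ty": -0.03, "tz": 0.01, "rx": 0.0, "ry": 0.0, "rz": -1.6, "claw": 0.085},
    {"tx": 0.0, "ty": -0.065, "tz": 0.01, "rx": 0.0, "ry": 0.0, "rz": -3.2, "claw": 0.085},
    {"tx": 0.0, "ty": -0.1, "tz": 0.01, "rx": 0.0, "ry": 0.0, "rz": -4.8, "claw": 0.085},
    {"tx": 0.0, "ty": -0.14, "tz": 0.01, "rx": 0.0, "ry": 0.0, "rz": -6.4, "claw": 0.085},
    {"tx": 0.0, "ty": -0.18, "tz": 0.01, "rx": 0.0, "ry": 0.0, "rz": -8.0, "claw": 0.085},
    {"tx": 0.0, "ty": -0.22, "tz": 0.01, "rx": 0.0, "ry": 0.0, "rz": -9.6, "claw": 0.085},
    {"tx": 0.0, "ty": -0.26, "tz": 0.01, "rx": 0.0, "ry": 0.0, "rz": -11.2, "claw": 0.085},
    {"tx": 0.0, "ty": -0.3, "tz": 0.01, "rx": 0.0, "ry": 0.0, "rz": -12.8, "claw": 0.085},
    {"tx": 0.0, "ty": -0.34, "tz": 0.01, "rx": 0.0, "ry": 0.0, "rz": -14.4, "claw": 0.085},
    {"tx": 0.0, "ty": -0.38, "tz": 0.01, "rx": 0.0, "ry": 0.0, "rz": -16.0, "claw": 0.085},
    {"tx": -0.003, "ty": -0.413, "tz": 0.01, "rx": 0.0, "ry": 0.0, "rz": -17.7, "claw": 0.085},
    {"tx": -0.003, "ty": -0.413, "tz": 0.01, "rx": 0.0, "ry": 0.0, "rz": -19.4, "claw": 0.085},
  ],
)

```text
clock: 11.5
eef_pos: [557.1, -288.9, 213.8]
tool_rot: [3.137, 0.002, -0.176]
force: [-0.5, 0.5, 0.1]
width: 85.5
```

Call:
apply_moves(
  increments=[
    {"tx": 0.0, "ty": 0.0, "tz": 0.0, "rx": -0.23, "ry": -1.24, "rz": 0.0, "claw": 0.085},
    {"tx": 0.0, "ty": 0.0, "tz": -0.02, "rx": -0.46, "ry": -2.48, "rz": 0.0, "claw": 0.085},
    {"tx": 0.0, "ty": 0.0, "tz": -0.04, "rx": -0.69, "ry": -3.72, "rz": 0.0, "claw": 0.085},
    {"tx": 0.001, "ty": 0.0, "tz": -0.06, "rx": -0.92, "ry": -4.96, "rz": 0.0, "claw": 0.085},
    {"tx": 0.001, "ty": 0.0, "tz": -0.073, "rx": -0.92, "ry": -4.96, "rz": 0.0, "claw": 0.085},
    {"tx": 0.001, "ty": 0.0, "tz": -0.073, "rx": -0.92, "ry": -4.96, "rz": 0.0, "claw": 0.085},
    {"tx": 0.001, "ty": 0.0, "tz": -0.073, "rx": -0.92, "ry": -4.96, "rz": 0.0, "claw": 0.085},
    {"tx": 0.001, "ty": 0.0, "tz": -0.073, "rx": -0.92, "ry": -4.96, "rz": 0.0, "claw": 0.085},
  ],
)

```text
clock: 12.3
eef_pos: [565.7, -288.0, 151.0]
tool_rot: [3.135, -0.424, -0.161]
force: [0.5, -0.1, 0.3]
width: 85.2
```

```bash
python3 look.py w9
python3 - <<'E'
from h import *
s=read_state(); M=R.from_euler('xyz',s['tool_rot']).as_matrix(); print('tool z',M[:,2].round(4),'y',M[:,1].round(4))
d=np.load('w9.npz'); c={k:d[k] for k in('camera_matrix','origin','attitude')}; im=d['im']
u=np.array([-.4188,.0776,.9048]); f=np.array([601.2,-290.2,55])
print('pred rolltop, tip',proj(c,[f+48*u,f+58*u,f]).round(1).tolist())
E
```

```text
12.3 [ 565.7 -288.   151. ] [ 3.135 -0.424 -0.161] [ 0.41  0.59  0.13  2.04 -1.1   0.23 -0.18] [ 0.5 -0.1  0.3] 85.2
tool z [ 0.4053 -0.072  -0.9113] y [-0.162  -0.9868  0.0059]
pred rolltop, tip [[314.6, 283.2], [314.3, 290.7], [315.7, 254.8]]
```

View pics/w9.png

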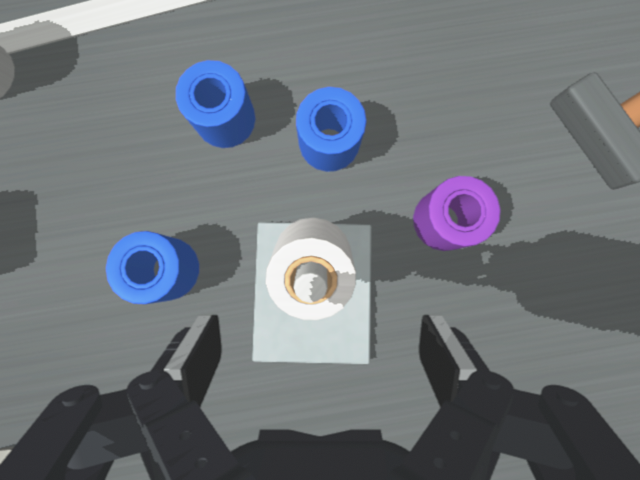

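The roll's top ring is centred near (311,278), close to prediction, with blue and purple look-alikes well clear. The arm is at its j5/j6 limits at this tilt. I don't need the full tilt, since pitch about the jaw axis is free, so I'll grasp with about 10° of lean. First I refine the roll position.

```bash
cat > m5.py <<'E'
from h import *
import sys
n=sys.argv[1]; x0,y0,x1,y1=map(int,sys.argv[2:6])
d=np.load(n+'.npz'); c={k:d[k] for k in('camera_matrix','origin','attitude')}; im=d['im']
h=cv2.cvtColor(im,cv2.COLOR_RGB2HSV); g=cv2.cvtColor(im,cv2.COLOR_RGB2GRAY)
m=(cv2.inRange(h,(8,70,90),(25,255,255))[y0:y1,x0:x1]); cs,_=cv2.findContours(m,cv2.RETR_EXTERNAL,cv2.CHAIN_APPROX_NONE,offset=(x0,y0))
e=cv2.fitEllipse(cv2.convexHull(max(cs,key=cv2.contourArea))); print('core',np.round(e[0],1),np.round(e[1],1),plane(c,[e[0]],98.5).round(1))
m=(g>228).astype(np.uint8)[y0:y1,x0:x1]; cs,_=cv2.findContours(m,cv2.RETR_EXTERNAL,cv2.CHAIN_APPROX_NONE,offset=(x0,y0))
e=cv2.fitEllipse(cv2.convexHull(max(cs,key=cv2.contourArea))); print('outer',np.round(e[0],1),np.round(e[1],1),plane(c,[e[0]],98.5).round(1))
E
python3 m5.py w9 255 215 372 330
python3 - <<'E'
from h import *
d=np.load('w9.npz'); c={k:d[k] for k in('camera_matrix','origin','attitude')}; im=d['im']
E=[edge(im,a,b,4)[0] for a,b in(((257,225),(254,358)),((370,226),(369,358)),((257,362),(366,362)))]
for l in E:
    p=plane(c,l,10)[:,:2];v=p[1]-p[0];print(l.round(0).tolist(),p.round(1).tolist(),np.degrees(np.arctan2(v[1],v[0])).round(1))
E
```

```text
core [310.4 279.5] [47.2 52.3] [[ 583.7 -284.3   98.5]]
outer [310.1 278.7] [81.1 89.6] [[ 584.3 -284.2   98.5]]
[[257.0, 225.0], [252.0, 358.0]] [[638.5, -243.9], [526.5, -222.7]] 169.3
[[371.0, 226.0], [368.0, 358.0]] [[621.3, -342.2], [510.1, -320.2]] 168.8
[[257.0, 361.0], [366.0, 363.0]] [[523.5, -226.5], [506.1, -317.4]] -100.8
```

Call:
apply_moves(
  increments=[
    {"tx": 0.01, "ty": -0.001, "tz": 0.008, "rx": 0.2, "ry": 1.0, "rz": 0.0, "claw": 0.085},
    {"tx": 0.019, "ty": -0.001, "tz": 0.008, "rx": 0.4, "ry": 2.0, "rz": 0.0, "claw": 0.085},
    {"tx": 0.019, "ty": -0.001, "tz": 0.008, "rx": 0.575, "ry": 2.985, "rz": 0.0, "claw": 0.085},
    {"tx": 0.019, "ty": -0.001, "tz": 0.008, "rx": 0.575, "ry": 2.985, "rz": 0.0, "claw": 0.085},
    {"tx": 0.019, "ty": -0.001, "tz": 0.008, "rx": 0.575, "ry": 2.985, "rz": 0.0, "claw": 0.085},
    {"tx": 0.019, "ty": -0.001, "tz": 0.008, "rx": 0.575, "ry": 2.985, "rz": 0.0, "claw": 0.085},
  ],
)

```text
clock: 12.95
eef_pos: [582.7, -287.2, 158.3]
tool_rot: [-3.136, -0.158, -0.164]
force: [0.3, 0.8, 0.4]
width: 84.8
```

```bash
python3 look.py w10
python3 - <<'E'
from h import *
s=read_state(); M=R.from_euler('xyz',s['tool_rot']).as_matrix(); print('tool z',M[:,2].round(4),'y',M[:,1].round(4),s['qd'].round(3))
d=np.load('w10.npz'); c={k:d[k] for k in('camera_matrix','origin','attitude')}
print(proj(c,[[583.7,-284.3,98.5]]))
E
python3 m5.py w10 255 215 400 360
```

```text
12.95 [ 582.7 -287.2  158.3] [-3.136 -0.158 -0.164] [ 0.07  0.73  0.61  1.76 -0.72  0.73 -0.67] [0.3 0.8 0.4] 84.8
tool z [ 0.1565 -0.0202 -0.9875] y [-0.1632 -0.9866 -0.0057] [ 0.014 -0.003 -0.004 -0.01   0.006  0.01  -0.007]
[[317.42629518 280.58508867]]
core [317.3 280.5] [38.2 50.9] [[ 583.7 -284.2   98.5]]
outer [316.8 279.4] [66.4 87.2] [[ 584.5 -284.    98.5]]
```

The estimate agrees, (583.7,-284.2), and the joints are well inside their ranges. I descend over the roll and close.

Call:
apply_moves(
  increments=[
    {"tx": 0.004, "ty": 0.0, "tz": -0.03, "rx": 0.0, "ry": 0.0, "rz": -0.3, "claw": 0.085},
    {"tx": 0.008, "ty": 0.0, "tz": -0.06, "rx": 0.0, "ry": 0.0, "rz": -0.3, "claw": 0.085},
    {"tx": 0.011, "ty": 0.0, "tz": -0.085, "rx": 0.0, "ry": 0.0, "rz": -0.3, "claw": 0.085},
    {"tx": 0.0136, "ty": 0.0004, "tz": -0.1026, "rx": 0.0, "ry": 0.0, "rz": -0.3, "claw": 0.085},
    {"tx": 0.0136, "ty": 0.0004, "tz": -0.1026, "rx": 0.0, "ry": 0.0, "rz": -0.3, "claw": 0.085},
    {"tx": 0.0136, "ty": 0.0004, "tz": -0.1026, "rx": 0.0, "ry": 0.0, "rz": -0.3, "claw": 0.085},
    {"tx": 0.0136, "ty": 0.0004, "tz": -0.1026, "rx": 0.0, "ry": 0.0, "rz": -0.3, "claw": 0.085},
  ],
)

```text
clock: 13.7
eef_pos: [598.1, -288.2, 57.6]
tool_rot: [-3.138, -0.161, -0.19]
force: [0.1, -1.0, -0.7]
width: 85.1
```

Call:
apply_moves(
  increments=[
    {"tx": -0.0015, "ty": 0.001, "tz": -0.0015, "rx": 0.0, "ry": 0.0, "rz": 0.0, "claw": 0.07},
    {"tx": -0.0015, "ty": 0.001, "tz": -0.0015, "rx": 0.0, "ry": 0.0, "rz": 0.0, "claw": 0.062},
    {"tx": -0.0015, "ty": 0.001, "tz": -0.0015, "rx": 0.0, "ry": 0.0, "rz": 0.0, "claw": 0.058},
    {"tx": -0.0015, "ty": 0.001, "tz": -0.0015, "rx": 0.0, "ry": 0.0, "rz": 0.0, "claw": 0.05},
    {"tx": -0.0015, "ty": 0.001, "tz": -0.0015, "rx": 0.0, "ry": 0.0, "rz": 0.0, "claw": 0.045},
    {"tx": -0.0015, "ty": 0.001, "tz": -0.0015, "rx": 0.0, "ry": 0.0, "rz": 0.0, "claw": 0.045},
    {"tx": -0.0015, "ty": 0.001, "tz": -0.0015, "rx": 0.0, "ry": 0.0, "rz": 0.0, "claw": 0.045},
    {"tx": -0.0015, "ty": 0.001, "tz": -0.0015, "rx": 0.0, "ry": 0.0, "rz": 0.0, "claw": 0.045},
  ],
)

```text
clock: 14.5
eef_pos: [596.1, -286.7, 55.6]
tool_rot: [-3.137, -0.159, -0.189]
force: [-3.0, 0.6, 5.6]
width: 55.6
```

Call:
apply_moves(
  increments=[
    {"tx": 0.0005, "ty": 0.0, "tz": 0.003, "rx": 0.0, "ry": 0.0, "rz": 0.0, "claw": 0.045},
    {"tx": -0.0005, "ty": 0.0005, "tz": 0.005, "rx": 0.0, "ry": 0.0, "rz": 0.0, "claw": 0.045},
    {"tx": -0.003, "ty": 0.001, "tz": 0.0105, "rx": 0.0, "ry": 0.0, "rz": 0.0, "claw": 0.045},
    {"tx": -0.007, "ty": 0.002, "tz": 0.019, "rx": 0.0, "ry": 0.0, "rz": 0.0, "claw": 0.045},
    {"tx": -0.011, "ty": 0.0025, "tz": 0.028, "rx": 0.0, "ry": 0.0, "rz": 0.0, "claw": 0.045},
  ],
)

```text
clock: 15.0
eef_pos: [584.4, -283.3, 82.9]
tool_rot: [-3.136, -0.157, -0.189]
force: [-0.4, -0.9, -4.2]
width: 55.4
```

Call:
apply_moves(
  increments=[
    {"tx": -0.006, "ty": 0.001, "tz": 0.013, "rx": 0.0, "ry": 0.0, "rz": 0.0, "claw": 0.045},
    {"tx": -0.012, "ty": 0.0023, "tz": 0.026, "rx": 0.0, "ry": 0.0, "rz": 0.0, "claw": 0.045},
    {"tx": -0.018, "ty": 0.0035, "tz": 0.039, "rx": 0.0, "ry": 0.0, "rz": 0.0, "claw": 0.045},
    {"tx": -0.0234, "ty": 0.0045, "tz": 0.0507, "rx": 0.0, "ry": 0.0, "rz": 0.0, "claw": 0.045},
    {"tx": -0.0234, "ty": 0.0045, "tz": 0.07, "rx": 0.0, "ry": 0.0, "rz": 0.0, "claw": 0.045},
    {"tx": -0.0234, "ty": 0.0045, "tz": 0.1, "rx": 0.0, "ry": 0.0, "rz": 0.0, "claw": 0.045},
    {"tx": -0.0234, "ty": 0.0045, "tz": 0.12, "rx": 0.0, "ry": 0.0, "rz": 0.0, "claw": 0.045},
    {"tx": -0.0234, "ty": 0.0045, "tz": 0.12, "rx": 0.0, "ry": 0.0, "rz": 0.0, "claw": 0.045},
  ],
)

```text
clock: 15.8
eef_pos: [563.1, -280.6, 206.3]
tool_rot: [-3.139, -0.164, -0.189]
force: [0.8, -0.7, -3.4]
width: 55.3
```

```bash
python3 look.py w11
python3 - <<'E'
from h import *
s=read_state(); M=R.from_euler('xyz',s['tool_rot']).as_matrix(); print('tool z',M[:,2].round(4),'y',M[:,1].round(4))
# scene camera: where the roll ends are
print(s['torque'])
c=calibration('scene'); im=get_image('scene'); save('s2',im)
p=proj(c,[s['eef_pos']])[0]; print('tcp px',p)
x,y=map(int,p); A=cv2.resize(im[y-70:y+50,x-80:x+80],(800,600),interpolation=cv2.INTER_CUBIC); save('s2c',A)
E
```

```text
15.8 [ 563.1 -280.6  206.3] [-3.139 -0.164 -0.189] [ 0.02  0.64  0.68  1.78 -0.66  0.79 -0.73] [ 0.8 -0.7 -3.4] 55.3
tool z [ 0.1583 -0.0259 -0.987 ] y [-0.1869 -0.9824 -0.0042]
[ 0.07717193  0.33290431 -0.00622138]
tcp px [278.39988318 148.03079284]
```

Run:
```python
from h import *
d=np.load('w11.npz'); c={k:d[k] for k in('camera_matrix','origin','attitude')}; im=d['im']
t=np.array([550.7,-278.2,249.2]); p=proj(c,[t]); print('expected top',p)
h=cv2.cvtColor(im,cv2.COLOR_RGB2HSV); m=cv2.inRange(h,(8,70,60),(25,255,255)); cs,_=cv2.findContours(m,cv2.RETR_EXTERNAL,cv2.CHAIN_APPROX_NONE)
for k in sorted(cs,key=cv2.contourArea)[-2:]:
    if len(k)>5: e=cv2.fitEllipse(cv2.convexHull(k)); print(np.round(e[0],1),np.round(e[1],1),round(e[2],1),plane(c,[e[0]],249.2).round(1))
u=np.array([-.418,.0805,.905]); x=np.cross([0,0,1],u);x/=np.linalg.norm(x)
for a in(0,.1,-.1):  # expected core ellipse for pivot angles about the grasp
    Rr=R.from_rotvec(a*x); uu=Rr.apply(u); g=t-21*u; T=g+21*uu; y=np.cross(uu,x)
    th=np.linspace(0,2*np.pi,60)[:,None]; q=proj(c,T+15*(np.cos(th)*x+np.sin(th)*y)); print(a,[np.round(v,1) for v in cv2.fitEllipse(q.astype(np.float32))])
save('w11c',im[220:480,180:480])
print(read_state()['clock'])
```

```text
expected top [[322.44819706 395.57592795]]
[  9.5 204.9] [47.4 84.7] 169.8 [[ 634.7 -192.3  249.2]]
[319.6 397.6] [53.  92.8] 89.8 [[ 550.1 -277.1  249.2]]
0 [array([322.5, 393.8]), array([49.8, 86. ]), np.float64(90.1)]
0.1 [array([322.5, 397.1]), array([40.8, 85.1]), np.float64(90.1)]
-0.1 [array([322.5, 390.1]), array([58.4, 86.7]), np.float64(90.1)]
15.9
```

View pics/w11c.png

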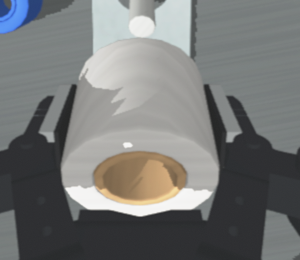

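The crop shows the roll held squarely between the pads, its core ellipse (ratio 0.57 against 0.58 expected) unpivoted, with the empty spindle behind. I turn it upright.

Call:
apply_moves(
  increments=[
    {"tx": 0.0, "ty": 0.01, "tz": 0.005, "rx": 0.16, "ry": 0.82, "rz": 0.0, "claw": 0.045},
    {"tx": 0.0, "ty": 0.02, "tz": 0.01, "rx": 0.32, "ry": 1.65, "rz": 0.0, "claw": 0.045},
    {"tx": 0.0, "ty": 0.04, "tz": 0.01, "rx": 0.48, "ry": 2.48, "rz": 0.0, "claw": 0.045},
    {"tx": 0.0, "ty": 0.07, "tz": 0.01, "rx": 0.64, "ry": 3.3, "rz": 0.0, "claw": 0.045},
    {"tx": 0.0, "ty": 0.1, "tz": 0.01, "rx": 0.8, "ry": 4.12, "rz": 0.0, "claw": 0.045},
    {"tx": 0.0, "ty": 0.13, "tz": 0.01, "rx": 0.953, "ry": 4.95, "rz": 0.0, "claw": 0.045},
    {"tx": 0.0, "ty": 0.15, "tz": 0.01, "rx": 0.953, "ry": 4.95, "rz": 0.0, "claw": 0.045},
    {"tx": 0.0, "ty": 0.16, "tz": 0.01, "rx": 0.953, "ry": 4.95, "rz": 0.0, "claw": 0.045},
    {"tx": 0.0, "ty": 0.16, "tz": 0.01, "rx": 0.953, "ry": 4.95, "rz": 0.0, "claw": 0.045},
    {"tx": 0.0, "ty": 0.16, "tz": 0.01, "rx": 0.953, "ry": 4.95, "rz": 0.0, "claw": 0.045},
  ],
)

```text
clock: 16.9
eef_pos: [561.1, -120.6, 212.4]
tool_rot: [-3.138, 0.282, -0.191]
force: [-0.1, 0.1, -3.9]
width: 55.9
```

Call:
apply_moves(
  increments=[
    {"tx": 0.0, "ty": 0.02, "tz": 0.0, "rx": 0.0, "ry": 0.0, "rz": 0.4, "claw": 0.045},
    {"tx": 0.0, "ty": 0.05, "tz": 0.0, "rx": 0.0, "ry": 0.0, "rz": 0.9, "claw": 0.045},
    {"tx": -0.002, "ty": 0.09, "tz": 0.0, "rx": 0.0, "ry": 0.0, "rz": 1.5, "claw": 0.045},
    {"tx": -0.003, "ty": 0.13, "tz": 0.0, "rx": 0.0, "ry": 0.0, "rz": 2.1, "claw": 0.045},
    {"tx": -0.004, "ty": 0.17, "tz": 0.0, "rx": 0.0, "ry": 0.0, "rz": 2.7, "claw": 0.045},
    {"tx": -0.005, "ty": 0.21, "tz": 0.0, "rx": 0.0, "ry": 0.0, "rz": 3.3, "claw": 0.045},
    {"tx": -0.006, "ty": 0.25, "tz": 0.0, "rx": 0.0, "ry": 0.0, "rz": 3.9, "claw": 0.045},
    {"tx": -0.007, "ty": 0.29, "tz": -0.02, "rx": 0.0, "ry": 0.0, "rz": 4.5, "claw": 0.045},
    {"tx": -0.007, "ty": 0.32, "tz": -0.04, "rx": 0.0, "ry": 0.0, "rz": 5.0, "claw": 0.045},
    {"tx": -0.007, "ty": 0.343, "tz": -0.07, "rx": 0.0, "ry": 0.0, "rz": 5.0, "claw": 0.045},
    {"tx": -0.007, "ty": 0.343, "tz": -0.09, "rx": 0.0, "ry": 0.0, "rz": 5.0, "claw": 0.045},
    {"tx": -0.007, "ty": 0.343, "tz": -0.09, "rx": 0.0, "ry": 0.0, "rz": 5.0, "claw": 0.045},
  ],
)

```text
clock: 18.1
eef_pos: [553.1, 222.3, 119.9]
tool_rot: [-3.138, 0.287, 0.246]
force: [-1.0, -0.2, -4.6]
width: 55.6
```

```bash
python3 look.py w12
python3 - <<'E'
from h import *
s=read_state(); M=R.from_euler('xyz',s['tool_rot']).as_matrix(); print('tool z',M[:,2].round(4),'y',M[:,1].round(4),s['qd'].round(3))
d=np.load('w12.npz'); c={k:d[k] for k in('camera_matrix','origin','attitude')}; im=d['im']
T=s['eef_pos']; e=M[:,2].copy(); e[2]=0; hh=-e/np.linalg.norm(e); print('h',hh.round(3))
b=T+6.9*hh+[0,0,-3.8]; t=b+[0,0,48]; print('roll bottom est',b.round(1),'top px exp',proj(c,[t]).round(1))
h=cv2.cvtColor(im,cv2.COLOR_RGB2HSV); m=cv2.inRange(h,(8,70,60),(25,255,255)); m[:300]=0; cs,_=cv2.findContours(m,cv2.RETR_EXTERNAL,cv2.CHAIN_APPROX_NONE)
k=max(cs,key=cv2.contourArea); E=cv2.fitEllipse(cv2.convexHull(k)); print('core',np.round(E[0],1),np.round(E[1],1),round(E[2],1),plane(c,[E[0]],t[2]).round(1))
x=np.array([0,1,0.]); th=np.linspace(0,2*np.pi,60)[:,None]
for a in(0,.05,-.05):
    ax=np.cross([0,0,1],hh); uu=R.from_rotvec(a*ax).apply([0,0,1]); y=np.cross(uu,ax)
    print(a,[np.round(v,1) for v in cv2.fitEllipse(proj(c,t-21*np.array([0,0,1])+21*uu+15*(np.cos(th)*ax+np.sin(th)*y)).astype(np.float32))])
print('pen px',proj(c,[[561.1,224.2,10],[561.9,223.9+0,35]]).round(0))
E
```

```text
18.1 [553.1 222.3 119.9] [-3.138  0.287  0.246] [-0.72  0.91  0.61  1.5  -0.51  1.2  -1.29] [-1.  -0.2 -4.6] 55.6
tool z [-0.2726 -0.0649 -0.9599] y [ 0.2413 -0.9704 -0.0029] [ 0.01  -0.041  0.036 -0.025  0.003  0.01  -0.003]
h [ 0.973  0.232 -0.   ]
roll bottom est [561.2 223.1 118.1] top px exp [[325.4 399.2]]
core [319.6 397.5] [53.3 92.6] 89.9 [[561.8 225.2 166.1]]
0 [array([325.4, 397.5]), array([49.2, 87.3]), np.float64(90.0)]
0.05 [array([325.5, 395.6]), array([53.7, 87.7]), np.float64(89.9)]
-0.05 [array([325.4, 399.2]), array([44.6, 86.9]), np.float64(90.0)]
pen px [[322. 192.]
 [323. 209.]]
```

The roll hasn't slipped (core at the same pixel as before) and is over the circle. I lower it.

Call:
apply_moves(
  increments=[
    {"tx": 0.0, "ty": 0.0, "tz": -0.02, "rx": 0.0, "ry": 0.0, "rz": 0.0, "claw": 0.045},
    {"tx": 0.0, "ty": 0.0, "tz": -0.04, "rx": 0.0, "ry": 0.0, "rz": 0.0, "claw": 0.045},
    {"tx": 0.0, "ty": 0.0, "tz": -0.06, "rx": 0.0, "ry": 0.0, "rz": 0.0, "claw": 0.045},
    {"tx": 0.0, "ty": 0.0, "tz": -0.08, "rx": 0.0, "ry": 0.0, "rz": 0.0, "claw": 0.045},
    {"tx": 0.0, "ty": 0.0, "tz": -0.093, "rx": 0.0, "ry": 0.0, "rz": 0.0, "claw": 0.045},
    {"tx": 0.0, "ty": 0.0, "tz": -0.098, "rx": 0.0, "ry": 0.0, "rz": 0.0, "claw": 0.045},
    {"tx": 0.0, "ty": 0.0, "tz": -0.1, "rx": 0.0, "ry": 0.0, "rz": 0.0, "claw": 0.045},
    {"tx": 0.0, "ty": 0.0, "tz": -0.1, "rx": 0.0, "ry": 0.0, "rz": 0.0, "claw": 0.045},
    {"tx": 0.0, "ty": 0.0, "tz": -0.1, "rx": 0.0, "ry": 0.0, "rz": 0.0, "claw": 0.045},
  ],
)

```text
clock: 19.05
eef_pos: [555.3, 224.0, 23.3]
tool_rot: [-3.136, 0.28, 0.248]
force: [-1.1, 0.4, -4.7]
width: 55.9
```

```bash
python3 look.py w13
python3 - <<'E'
from h import *
# horizontal check with the top camera: roll top ring vs. expected place over the circle
s=read_state(); d=np.load('w13.npz'); c={k:d[k] for k in('camera_matrix','origin','attitude')}; im=d['im']
h=cv2.cvtColor(im,cv2.COLOR_RGB2HSV); m=cv2.inRange(h,(8,70,60),(25,255,255)); m[:300]=0; cs,_=cv2.findContours(m,cv2.RETR_EXTERNAL,cv2.CHAIN_APPROX_NONE)
k=max(cs,key=cv2.contourArea); E=cv2.fitEllipse(cv2.convexHull(k)); print('core',np.round(E[0],1),np.round(E[1],1),plane(c,[E[0]],s['eef_pos'][2]-3.8+48).round(1))
g=cv2.cvtColor(im,cv2.COLOR_RGB2GRAY); 
# stop corner as seen now (35 mm top) for a relative check
p=proj(c,[[612,331.6,35],[520,332,35],[611.2,270,35]]); print(p.round(0).tolist())
for a,b in((p[0],p[1]),(p[0],p[2])):
    q,r,n=edge(im,a,b,5); print(plane(c,q,35).round(1).tolist(),round(r,2))
E
```

```text
19.05 [555.3 224.   23.3] [-3.136  0.28   0.248] [-0.7   1.03  0.56  1.53 -0.58  1.05 -1.25] [-1.1  0.4 -4.7] 55.9
core [319.6 397.5] [53.3 92.7] [[560.4 225.9  67.5]]
[[27.0, 156.0], [71.0, 346.0], [228.0, 203.0]]
[[611.6, 332.4, 35.0], [519.3, 333.2, 35.0]] 0.34
[[612.1, 331.6, 35.0], [611.3, 270.0, 35.0]] 0.28
```

Call:
apply_moves(
  increments=[
    {"tx": 0.0, "ty": -0.001, "tz": -0.002, "rx": 0.0, "ry": 0.0, "rz": 0.0, "claw": 0.045},
    {"tx": 0.0, "ty": -0.001, "tz": -0.004, "rx": 0.0, "ry": 0.0, "rz": 0.0, "claw": 0.045},
    {"tx": 0.0, "ty": -0.001, "tz": -0.006, "rx": 0.0, "ry": 0.0, "rz": 0.0, "claw": 0.045},
    {"tx": 0.0, "ty": -0.001, "tz": -0.007, "rx": 0.0, "ry": 0.0, "rz": 0.0, "claw": 0.045},
    {"tx": 0.0, "ty": -0.001, "tz": -0.008, "rx": 0.0, "ry": 0.0, "rz": 0.0, "claw": 0.045},
    {"tx": 0.0, "ty": -0.001, "tz": -0.008, "rx": 0.0, "ry": 0.0, "rz": 0.0, "claw": 0.045},
  ],
)

```text
clock: 19.7
eef_pos: [554.6, 222.8, 14.3]
tool_rot: [-3.136, 0.282, 0.247]
force: [-0.5, -0.2, -4.2]
width: 55.3
```

Call:
apply_moves(
  increments=[
    {"tx": 0.0, "ty": 0.0, "tz": -0.0005, "rx": 0.0, "ry": 0.0, "rz": 0.0, "claw": 0.045},
    {"tx": 0.0, "ty": 0.0, "tz": -0.001, "rx": 0.0, "ry": 0.0, "rz": 0.0, "claw": 0.045},
    {"tx": 0.0, "ty": 0.0, "tz": -0.0015, "rx": 0.0, "ry": 0.0, "rz": 0.0, "claw": 0.045},
    {"tx": 0.0, "ty": 0.0, "tz": -0.0015, "rx": 0.0, "ry": 0.0, "rz": 0.0, "claw": 0.045},
  ],
)

```text
clock: 20.1
eef_pos: [554.8, 222.8, 13.5]
tool_rot: [-3.136, 0.282, 0.247]
force: [-1.1, 0.3, 0.3]
width: 55.8
```

The roll's weight is now on the plate (force went from -4.2 to +0.3). I press slightly, open slowly and retreat along the tool axis.

Call:
apply_moves(
  increments=[
    {"tx": 0.0, "ty": 0.0, "tz": -0.0005, "rx": 0.0, "ry": 0.0, "rz": 0.0, "claw": 0.045},
    {"tx": 0.0, "ty": 0.0, "tz": -0.0005, "rx": 0.0, "ry": 0.0, "rz": 0.0, "claw": 0.054},
    {"tx": 0.0, "ty": 0.0, "tz": -0.0005, "rx": 0.0, "ry": 0.0, "rz": 0.0, "claw": 0.058},
    {"tx": 0.0, "ty": 0.0, "tz": -0.0005, "rx": 0.0, "ry": 0.0, "rz": 0.0, "claw": 0.064},
    {"tx": 0.0, "ty": 0.0, "tz": -0.0005, "rx": 0.0, "ry": 0.0, "rz": 0.0, "claw": 0.072},
    {"tx": 0.0, "ty": 0.0, "tz": -0.0005, "rx": 0.0, "ry": 0.0, "rz": 0.0, "claw": 0.08},
    {"tx": 0.0, "ty": 0.0, "tz": -0.0005, "rx": 0.0, "ry": 0.0, "rz": 0.0, "claw": 0.08},
    {"tx": 0.0027, "ty": 0.0007, "tz": 0.0096, "rx": 0.0, "ry": 0.0, "rz": 0.0, "claw": 0.08},
    {"tx": 0.008, "ty": 0.002, "tz": 0.029, "rx": 0.0, "ry": 0.0, "rz": 0.0, "claw": 0.08},
    {"tx": 0.0165, "ty": 0.004, "tz": 0.058, "rx": 0.0, "ry": 0.0, "rz": 0.0, "claw": 0.08},
    {"tx": 0.028, "ty": 0.007, "tz": 0.1, "rx": 0.0, "ry": 0.0, "rz": 0.0, "claw": 0.08},
    {"tx": 0.04, "ty": 0.01, "tz": 0.14, "rx": 0.0, "ry": 0.0, "rz": 0.0, "claw": 0.08},
  ],
)

```text
clock: 21.3
eef_pos: [595.0, 232.8, 155.3]
tool_rot: [-3.137, 0.282, 0.247]
force: [0.5, 0.4, -0.3]
width: 79.9
```

Call:
apply_moves(
  increments=[
    {"tx": 0.0, "ty": -0.01, "tz": 0.03, "rx": 0.15, "ry": -0.6, "rz": 0.0, "claw": 0.08},
    {"tx": -0.01, "ty": -0.02, "tz": 0.06, "rx": 0.3, "ry": -1.2, "rz": 0.0, "claw": 0.08},
    {"tx": -0.02, "ty": -0.03, "tz": 0.08, "rx": 0.45, "ry": -1.9, "rz": 0.0, "claw": 0.08},
    {"tx": -0.04, "ty": -0.04, "tz": 0.1, "rx": 0.6, "ry": -2.5, "rz": 0.0, "claw": 0.08},
    {"tx": -0.06, "ty": -0.05, "tz": 0.1, "rx": 0.75, "ry": -3.15, "rz": 0.0, "claw": 0.08},
    {"tx": -0.06, "ty": -0.05, "tz": 0.1, "rx": 0.75, "ry": -3.15, "rz": 0.0, "claw": 0.08},
    {"tx": -0.06, "ty": -0.05, "tz": 0.1, "rx": 0.75, "ry": -3.15, "rz": 0.0, "claw": 0.08},
    {"tx": -0.06, "ty": -0.05, "tz": 0.1, "rx": 0.75, "ry": -3.15, "rz": 0.0, "claw": 0.08},
  ],
)

```text
clock: 22.1
eef_pos: [535.8, 183.5, 253.6]
tool_rot: [-3.14, -0.002, 0.248]
force: [0.4, -0.2, -0.0]
width: 80.0
```

```bash
python3 look.py w14
python3 - <<'E'
from h import *
d=np.load('w14.npz'); c={k:d[k] for k in('camera_matrix','origin','attitude')}; im=d['im']
h=cv2.cvtColor(im,cv2.COLOR_RGB2HSV); m=cv2.inRange(h,(8,70,60),(25,255,255)); cs,_=cv2.findContours(m,cv2.RETR_EXTERNAL,cv2.CHAIN_APPROX_NONE)
print('exp core px',proj(c,[[561.1,224.2,58]]).round(1))
for k in sorted(cs,key=cv2.contourArea)[-3:]:
    if len(k)>5: E=cv2.fitEllipse(cv2.convexHull(k)); print('core',np.round(E[0],1),np.round(E[1],1),plane(c,[E[0]],58).round(1))
th=np.linspace(0,2*np.pi,60)[:,None]
print('upright ref',[np.round(v,1) for v in cv2.fitEllipse(proj(c,np.array([561.1,224.2,58])+15*np.c_[np.cos(th),np.sin(th),0*th]).astype(np.float32))])
sa=np.radians(-.4); W=R.from_euler('z',sa).as_matrix(); C=np.array([612,331.6,0])
def w(x,y,z): return C+W@[x,y,0]+[0,0,z]
out=[]
for n,A,B,z in(('side',w(-95,0,35),w(-5,0,35),35),('back',w(0,-10,35),w(0,-165,35),35),('plate-x',w(-100,-5,10),w(-100,-145,10),10),('plate+x',w(0,-30,10),w(0,-145,10),10),('plate-y',w(-95,-150,10),w(-5,-150,10),10)):
    p=proj(c,[A,B]); q,r,k=edge(im,*p,5); P=(plane(c,q,z)-C)@W; print(n,p.round(0).tolist(),P[:,:2].round(1).tolist(),'res',round(r,2),k)
E
```

```text
22.1 [535.8 183.5 253.6] [-3.14e+00 -2.00e-03  2.48e-01] [-0.83  0.57  0.73  1.74 -0.45  0.99 -1.26] [ 0.4 -0.2 -0. ] 80.0
exp core px [[286.7 180.2]]
core [285.  180.5] [32.7 33.5] [[560.4 225.7  58. ]]
core [520.7 123.6] [ 69.8 104.6] [[663.3  28.6  58. ]]
upright ref [array([286.7, 179.9]), array([30.9, 31.9]), np.float64(140.8)]
side [[178.0, 193.0], [190.0, 102.0]] [[-95.1, 0.5], [-5.0, 0.3]] res 0.2 60
back [[201.0, 100.0], [357.0, 142.0]] [[-0.3, -10.0], [-0.7, -165.0]] res 0.22 60
plate-x [[190.0, 194.0], [313.0, 225.0]] [[-101.3, -4.9], [-101.1, -145.0]] res 0.19 60
plate+x [[228.0, 107.0], [336.0, 136.0]] [[-1.2, -29.9], [-1.2, -145.0]] res 0.22 60
plate-y [[318.0, 222.0], [339.0, 142.0]] [[-95.0, -151.2], [-5.0, -151.1]] res 0.21 60
```

The roll reads within about 2 mm of the circle centre and upright. The y gap of the plate is worth a finer check at plate height, using profiles across the plate/rail junctions.

Run:
```python
from h import *
sa=np.radians(-.4); W=R.from_euler('z',sa).as_matrix(); C=np.array([612,331.6,0])
for n in('w8','w14'):
    d=np.load(n+'.npz'); c={k:d[k] for k in('camera_matrix','origin','attitude')}; g=cv2.cvtColor(d['im'],cv2.COLOR_RGB2GRAY).astype(np.float32)
    def prof(f,ts,us):
        P=np.array([[C+W@np.array([*f(t,u),0])+[0,0,10] for t in ts] for u in us]); uv=proj(c,P.reshape(-1,3)).astype(np.float32).reshape(len(us),len(ts),2)
        return np.median(cv2.remap(g,uv[...,0].copy(),uv[...,1].copy(),cv2.INTER_LINEAR),0).astype(int)
    t=np.arange(-8,18.1,1.)
    print(n,'across +y',dict(zip(t.astype(int).tolist(),prof(lambda t,u:(u,t),t,np.arange(-80,-20,3.)).tolist())))
    print(n,'across +x',dict(zip(t.astype(int).tolist(),prof(lambda t,u:(t,u),t,np.arange(-140,-60,3.)).tolist())))
    t=np.arange(-158,-142,1.); print(n,'across -y',dict(zip(t.astype(int).tolist(),prof(lambda t,u:(u,t),t,np.arange(-80,-20,3.)).tolist())))
```

```text
w8 across +y {-8: 163, -7: 163, -6: 163, -5: 163, -4: 164, -3: 164, -2: 164, -1: 142, 0: 104, 1: 97, 2: 101, 3: 134, 4: 189, 5: 218, 6: 219, 7: 220, 8: 220, 9: 219, 10: 219, 11: 219, 12: 219, 13: 220, 14: 221, 15: 221, 16: 220, 17: 220, 18: 221}
w8 across +x {-8: 233, -7: 233, -6: 234, -5: 234, -4: 235, -3: 236, -2: 237, -1: 231, 0: 186, 1: 126, 2: 109, 3: 110, 4: 110, 5: 110, 6: 110, 7: 130, 8: 173, 9: 203, 10: 215, 11: 217, 12: 217, 13: 216, 14: 215, 15: 214, 16: 213, 17: 213, 18: 214}
w8 across -y {-158: 108, -157: 108, -156: 106, -155: 94, -154: 76, -153: 76, -152: 128, -151: 203, -150: 230, -149: 232, -148: 231, -147: 232, -146: 232, -145: 232, -144: 232, -143: 231}
w14 across +y {-8: 163, -7: 162, -6: 162, -5: 162, -4: 162, -3: 163, -2: 161, -1: 152, 0: 129, 1: 108, 2: 101, 3: 102, 4: 102, 5: 102, 6: 102, 7: 105, 8: 123, 9: 160, 10: 200, 11: 223, 12: 227, 13: 227, 14: 227, 15: 226, 16: 226, 17: 226, 18: 226}
w14 across +x {-8: 240, -7: 240, -6: 240, -5: 240, -4: 241, -3: 242, -2: 240, -1: 224, 0: 209, 1: 216, 2: 223, 3: 225, 4: 225, 5: 223, 6: 222, 7: 220, 8: 220, 9: 221, 10: 221, 11: 220, 12: 220, 13: 221, 14: 221, 15: 223, 16: 224, 17: 224, 18: 223}
w14 across -y {-158: 75, -157: 75, -156: 75, -155: 74, -154: 74, -153: 76, -152: 90, -151: 120, -150: 150, -149: 162, -148: 163, -147: 163, -146: 163, -145: 163, -144: 163, -143: 162}
```

```bash
python3 -c "
from h import *
print(finish_job(), read_state()['clock'])"
```

```text
the job is handed in; nothing more can be done
the job is handed in; nothing more can be done
```

The job is done and handed in at about 22 s on the robot's clock; the hand-in reports no verdict.

**What I did:** I gripped the plate through its bore and slid and turned it into the corner until both rails pushed back with about 3–5 N. I released it and gave its far end one gentle nudge of about 5 N, which moved it only about 0.4 mm. Then I gripped the roll with the tool leaning less than the spindle and drew it off along the spindle axis. I turned it upright and lowered it into the pen circle until its weight came off the wrist, released it and backed away.

**Last checks (wrist camera):**

| Check | Reading |
|---|---|
| Roll axis from circle centre | about 1.7 mm |
| Roll tilt | looks upright |
| Plate squareness to the stop | within about 0.2° |
| Gap to back rail | under 1 mm |
| Stop corner shift | about 0.6 mm, within measuring error |
| Gripper | open, about 250 mm above the bench, no contact force |

**Troubles and disagreements:**
- **Gap to the side rail:** the readings disagree. The far-edge method gave about 1.5 mm, and the profile at plate height gave about 0–0.6 mm. The rail's push-back in the nudge favours the smaller figure, and both are inside the 2.5 mm limit.
- **First slide:** it stalled because the fingertips rubbed on the bench, and raising the grip slightly cured it.
- **Spindle tilt:** the full tilt ran into joint limits, so I grasped the roll at about 9° instead.
- **Bystanders:** I did not re-measure the tape measure, disc and pipe stub at the end. The arm was never close to them.

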